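# Free the set block from the bench clamp and lay it on the drying stand

### The arm

A 6-joint arm with a two-finger parallel gripper is mounted at the origin on the work surface; the furniture and walls round the work are solid. World frame = base frame: x ahead of the robot, y to its left, z up, the work surface at z = 0. Lengths are in m, angles in degrees, forces in N, time in s.
With the tool pointing down it reaches from about 0.275 to 0.725 m from the base axis. Payload 15.9 kg.
Tool frame: the origin (TCP) lies on the centre line of the jaws, within the pads' length; the fingertips stand 11 mm ahead of it and the grasp point (between the pads) lies 8 mm behind it; x points along the fingers, y is the direction in which the jaws open and shut, and the axes are right-handed (so a half turn about x gives the same grasp; the last joint's range is limited). The gripper opens to 85 mm and grips with 20 to 120 N. Pads are 22 mm wide; open, the fingers measure 114 mm over their backs; the gripper's body (76 mm by 85 mm) begins 54 mm behind the grasp point. The pads swing forward as they close: fully open they stand 13 mm farther back than shut.
Start: joints at [-74.943, 12.198, -1.971, 75.831, 0, 90], TCP at [0.13, -0.483, 0.242] pointing down, gripper open.
Joint ranges: [-170.91, 170.91], [-42.67, 98.43], [-65.05, 77.54], [-120.47, 116.71], [-90, 82.35], [-180, 180]. Speed limits (degrees/s): [108.29, 108.29, 136.94, 147.25, 180, 180].

### API

Orientations are given as a 3x3 rotation matrix whose columns are the frame's x, y, z axes.
In Python, from plant import env gives the robot as it stands. The module is installed in compiled form; this text tells all that it offers.
- The arm moves only by the tool move_arm, never from a script. Its argument "steps" is a list of rows, each an object with "rot": the turn, a rotation vector about the tool's x, y, z in degrees, a list of three; "translation": the shift along the tool's x, y, z in m, a list of three; "grip": the finger opening in m, from 0 to 0.0854. In form: [{"rot": [rx, ry, rz], "translation": [dx, dy, dz], "grip": grip}, ...]. A call has 1 to 8 rows; each row is the pose to reach, as a shift and turn from the pose measured when the call began, along the tool's axes at that moment; what a row does not reach only later rows make up. A row lasts 1/10 s, in which the tool goes at most 50 mm and 8.59 degrees, less where a joint would pass 70% of its speed; a pose out of reach is approached as far as the arm can. A call with a gripper value outside its range is refused whole. The fingers move at their own pace and stop on an object; "force" is the grip in N (left out, the last holds). Time passes only in rows, so rows that repeat a pose let the fingers close. It gives the time, the measured TCP pose, the force and the opening at its end, in the units of the state.
- env.sense(): the state, without advancing time (a new reading comes with each control period).
- env.camera(name): name is "scene" or "top" or "wrist"; returns a dict with "image" (384x512x3 uint8, red, green, blue), "fx", "fy", "cx", "cy" (pixels), "k1" (the pictures are not rectified: a ray, as slopes to the right and down, at radius r is drawn at 1 + k1 r^2 times it, then the intrinsics apply), "R" (3x3) and "t" (3): a world point X has camera coordinates R X + t. Camera axes: x right, y down, z forward; pixel columns grow to the right and rows downward; lengths in m; the calibration is good to about 2 mm. A picture is of the moment at which its call begins. There is no depth.
- env.close_job(): hands the job in, once; it reports no verdict.
Trained networks look in the newest picture that a camera, given by its name, has taken for a name from the list of things; names that differ only in an ending like _2 or _b are one class to them, and where a whole thing is asked for, a point or a joint stands for the part that bears it (a point fixed in the world has none). Each returns a list of dicts, best first, with "score" (0 to 1); they miss things now and then, are a little off and sometimes report something else, mostly with a low value. They report only what shows in the picture. A call takes as long as a camera call. They do not tell look-alikes from the thing itself.
- env.silhouettes(camera, target): "region" (384x512 bool, what is visible of it) and "box" ([centre column, centre row, width, height] in pixels, round what is visible of it).
The state is a dict: "time": time; "joints": joint angles; "qvel": joint speeds; "joint_efforts": joint torques, N m; "tool_pos": TCP position; "tool_rot": TCP orientation; "ft_force": force on the tool from outside, world axes, zero at the start; "wrist_torque": the same for the moment, N m; "opening": finger opening in m.
Only numpy, scipy, OpenCV 4.12 (cv2) and the standard library are available. Lean on these libraries where they do the work, as an engineer would, in place of code of your own. Each camera call takes 0.05 s, during which the arm holds its last target.

### The job

The hollowed block in the bench clamp has set: pull the clamp's sprung jaw right out by its red handle until it catches, and let go so that it stays open; then lift the block out, put it down on the bench with its flat underside down and its hollow up, and let go of it there. Then take it afresh across its width and lay it hollow up on the drying stand's two bearers, between the four pins and centred lengthwise. Leave the clamp latched open and do not shift the varnish jar or the cork sanding block.

Things in the scene. Friction and masses are not known exactly. Their poses are not given: they have to be found in the camera images.
- clamp: bench clamp fixed to the bench, dark steel base 170 x 150 x 12 mm, origin under its centre. The handle is pulled towards its -x. An aluminium guide block (x -85 to -60 mm, 104 mm wide, top z = 72 mm) guides the jaw; a latch pin with a black head stands on it, up to z = 96 mm, 110 mm while it is lifted.
- fork (a point): point midway between the two fixed aluminium posts of the clamp, in the plane of their faces (clamp x = +60 mm), at the height of the bearers' tops (z = 30 mm). Posts 16 x 14 mm at y = -61 and +61 mm, tops at z = 76 mm; between them free above z = 24 mm. The block rests on two wooden bearers in front of the posts (14 mm wide, same y) and is pressed against the posts.
- jaw (a joint): travel of the sprung grey jaw (m): 0 = shut on the block, grows as the handle is pulled; solid stop at 0.055. Spring 8 N shut, 15 N at the stop. Past 0.051 a pin drops behind a step by itself and the jaw, let go, rests open at about 0.050. Jaw 90 mm wide, face at clamp x = +25 mm when shut, top z = 78 mm; its 50 mm wide lip hooks 5 mm over the block (lip top z = 83 mm) and bars lifting.
- handle (a point): centre of the red pull bar: round, 14 mm diameter, 84 mm long along the clamp's y, at clamp x = -135 mm when shut, 50 mm above the bench, bare bench below. It hangs on two rods at y = -34 and +34 mm that run to the jaw. Moves with the jaw; axes as the clamp's.
- block: maple block, 44 (x) x 140 (y) x 34 mm (z), 0.13 kg. Origin: centre of the flat underside; y along its length; +z points out of the hollowed face: 30 to 34 mm thick from y = -70 to -20, dips to 22 at y = +10, 34 from y = +40 on. In the clamp it stands on a narrow side, top 74 mm above the bench: its z along the clamp's +x (hollow to the posts), y along the clamp's y, x down, origin 52 mm up.
- stand: plywood drying stand fixed to the bench, 92 (x) x 170 (y) x 12 mm, origin under its centre. Two bearers across it at y = -45 and +45 mm, 18 mm wide, tops at z = 26 mm. Four pins, 10 mm diameter, at x = +/-33, y = +/-45 mm, tops z = 48 mm, 56 mm free between them across x: the block lies along the stand's y, either way round, middle over middle, its origin at z = 26 mm.
- varnish_jar: amber jar, 56 mm across, 82 mm tall, origin under its centre; leave alone
- sand_block: cork sanding block, 39 x 72 x 27 mm, origin under its centre; leave alone
Not all that is in view belongs to the job. Of the things that look like the block, the larger one is meant.

How it is judged (in metres and radians):
On the way, in this order (a step that is already met when the one before it is completed fails the run):
1. the jaw is latched open: let go, it stays beyond 45 mm (value of joint jaw above 0.045 m and contact force between the fingers and clamp below 0.3 N), for 0.3 s.
2. the block lies on the bench on its flat underside, hollow up, let go (height (world z) of block below 0.006 m and angle between block's own z axis and vertical below 0.12 rad and contact force between each of the arm, the fingers and block below 0.2 N and linear speed of block below 0.03 m/s), for 0.2 s.
At the end, for the whole second after the job is handed in: the jaw stays latched open (beyond 45 mm); the block rests on both bearers of the stand between the four pins, hollow up (tilt under 0.1 rad), lengthwise within 0.25 rad, its middle within 12 mm across and 20 mm along of the stand's middle, at rest (value of joint jaw above 0.045 m and x of block in the frame of stand between -0.012 and 0.012 m and y of block in the frame of stand between -0.02 and 0.02 m and z of block in the frame of stand between 0.022 and 0.03 m and angle between block's own z axis and vertical below 0.1 rad and angle between the y axis of block and the y axis of stand, either way round below 0.25 rad and linear speed of block below 0.02 m/s); the robot touches nothing.
It fails at once if the varnish jar was shifted by more than 30 mm (distance of varnish_jar from where it was at the start of the episode above 0.03 m).
It fails at once if the sanding block was shifted by more than 30 mm (distance of sand_block from where it was at the start of the episode above 0.03 m).
It also fails if it takes over 72 s, if anything falls off the work surface, if the arm or the gripper's body presses on something with over 40 N, if the wrist force passes 120 N, or if a joint passes its speed limit or range.

## Working session

There is one attempt and no reset: what is moved stays moved. The work goes in short steps, Python scripts to look and compute and a tool call to move; the robot and the scene stay as the last step left them, time stands still between calls to the robot, and variables do not carry over. Pictures are saved under pics/ and viewed, and the job is handed in when it is done.

Besides the shell and the picture viewer there is one more tool, called after "Call:" by a JSON object that holds its "name" and its "arguments", one argument or row to a line. move_arm: Moves the arm, as the interface text tells. Its arguments: {"type":"object","properties":{"steps":{"type":"array"},"force":{"type":"number"}},"required":["steps"]}

```bash
mkdir -p pics
cat > h.py <<'E'
import numpy as np, cv2, pickle
from plant import env
def shot(n,fn):
    c=env.camera(n); cv2.imwrite('pics/'+fn,c['image'][:,:,::-1]); pickle.dump(c,open('pics/%s.pkl'%n,'wb')); return c
def ray(c,u,v):
    x=(u-c['cx'])/c['fx'];y=(v-c['cy'])/c['fy'];k=c['k1']
    a,b=x,y
    for _ in range(20):
        s=1+k*(a*a+b*b);a,b=x/s,y/s
    R=np.array(c['R']);t=np.array(c['t']);d=R.T@np.array([a,b,1]);return -R.T@t,d
def pz(c,u,v,z):
    o,d=ray(c,u,v);return o+d*(z-o[2])/d[2]
def proj(c,X):
    p=np.array(c['R'])@np.array(X)+np.array(c['t']);a,b=p[0]/p[2],p[1]/p[2];s=1+c['k1']*(a*a+b*b)
    return np.array([a*s*c['fx']+c['cx'],b*s*c['fy']+c['cy']])
def load(n): return pickle.load(open('pics/%s.pkl'%n,'rb'))
E
python3 - <<'E'
from h import *
np.set_printoptions(precision=3,suppress=True)
for n in ['scene','top','wrist']:
    c=shot(n,n+'0.png'); print(n,c['fx'],c['k1'],-np.array(c['R']).T@c['t'])
    for t in ['clamp','handle','block','stand','varnish_jar','sand_block','jaw']:
        for r in env.silhouettes(n,t): print(n,t,round(r['score'],2),np.round(r['box']))
s=env.sense();print(s)
E
```

```text
scene 452.9074581896047 -0.12709719138898945 [ 1.304 -0.374  1.469]
scene clamp 0.65 [216. 193.  64.  45.]
scene clamp 0.41 [335. 216.  19.  22.]
scene handle 0.63 [208. 193.  47.  29.]
scene handle 0.29 [291. 153.  15.  18.]
scene block 0.84 [235. 191.  10.  39.]
scene stand 0.59 [334. 178.  30.  36.]
scene varnish_jar 0.61 [338. 216.  15.  18.]
scene sand_block 0.73 [290. 154.  17.  18.]
scene jaw 0.93 [207. 191.  48.  30.]
scene jaw 0.39 [291. 155.  19.  19.]
top 406.8472299191562 -0.04570758069159839 [ 0.34  -0.089  1.396]
top clamp 0.56 [292. 207.  74.  55.]
top handle 0.92 [303. 209.  54.  37.]
top handle 0.43 [274. 206.  20.  43.]
top block 0.68 [275. 206.  19.  43.]
top block 0.56 [379. 233.  36.   4.]
top stand 0.97 [162. 194.  39.  48.]
top varnish_jar 0.49 [188. 143.  16.  28.]
top sand_block 0.74 [197. 236.  20.  22.]
top sand_block 0.42 [161. 194.  33.  48.]
top jaw 0.71 [272. 205.  24.  42.]
top jaw 0.58 [303. 209.  53.  34.]
wrist 345.99254418756976 -0.04282982917479034 [ 0.207 -0.462  0.374]
{'time': 1.2, 'joints': array([-74.942,  12.198,  -1.97 ,  75.832,   0.002,  89.999]), 'qvel': array([-0.048,  0.026, -0.038,  0.05 , -0.019, -0.012]), 'joint_efforts': array([  0.004, -68.598,  48.733,   0.002,   0.   ,   0.   ]), 'tool_pos': array([ 0.13 , -0.483,  0.242]), 'tool_rot': array([[ 0.   ,  0.26 , -0.966],
       [ 0.   , -0.966, -0.26 ],
       [-1.   , -0.   , -0.   ]]), 'ft_force': array([-0.189,  0.22 ,  0.44 ]), 'wrist_torque': array([-0.025,  0.048,  0.   ]), 'opening': 0.0852784652773572}
```

Run:
```python
from h import *
c=load('top')['image'][:,:,::-1]; 
cv2.imwrite('pics/top_full.png',c)
cv2.imwrite('pics/top_crop.png',cv2.resize(c[120:270,130:410],None,fx=2.85,fy=2.85,interpolation=cv2.INTER_CUBIC)[:600,:800])
c=load('scene')['image'][:,:,::-1]
cv2.imwrite('pics/sc_crop.png',cv2.resize(c[110:260,150:370],None,fx=3.6,fy=3.6,interpolation=cv2.INTER_CUBIC)[:600,:800])
```

```text
(no output)
```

View pics/top_full.png

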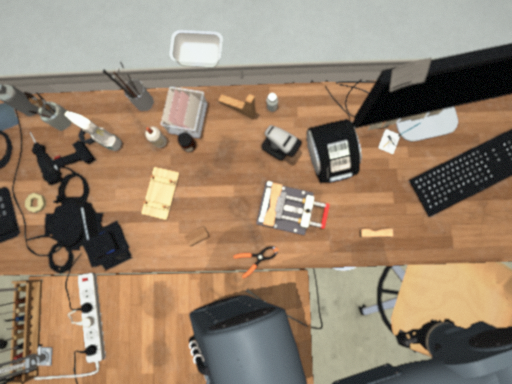

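View pics/top_crop.png

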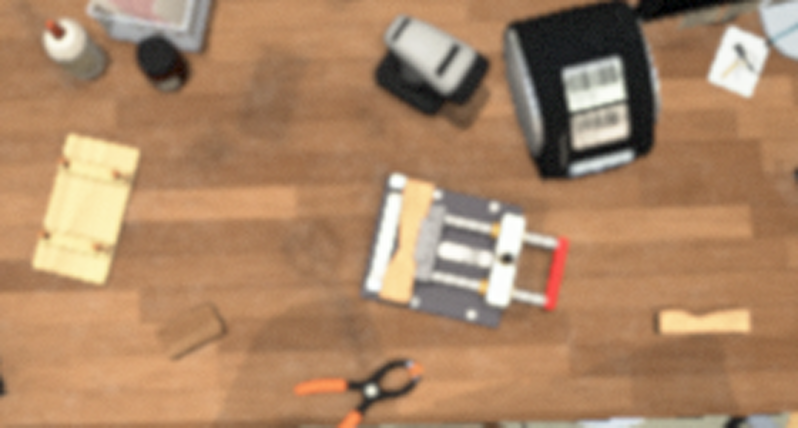

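View pics/sc_crop.png

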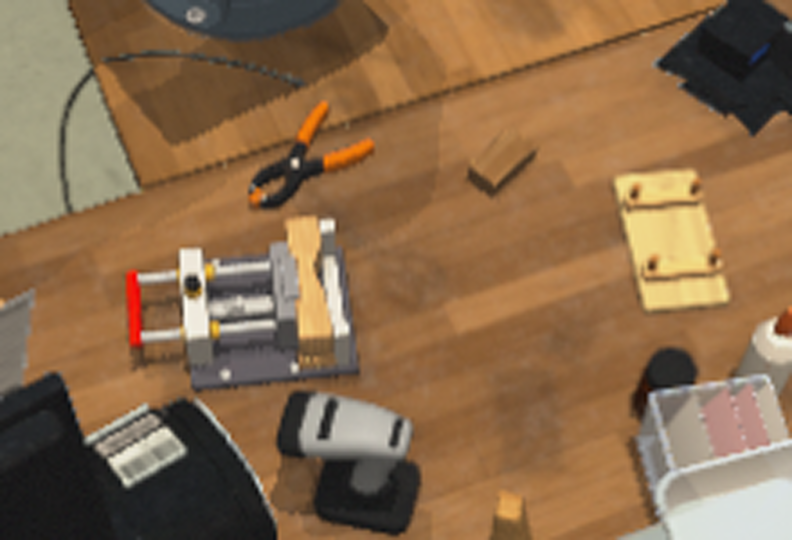

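Run:
```python
from h import *
def cr(n,u0,v0,u1,v1,f,fn):
    c=load(n)['image'][:,:,::-1][v0:v1,u0:u1]
    im=cv2.resize(c,None,fx=f,fy=f,interpolation=cv2.INTER_CUBIC)
    for k in range(0,u1-u0,10): cv2.putText(im,str(u0+k),(k*f,10),0,.35,(255,255,0),1); cv2.line(im,(k*f,0),(k*f,im.shape[0]),(255,255,0) if 0 else (90,90,90),1)
    for k in range(0,v1-v0,10): cv2.putText(im,str(v0+k),(0,k*f+10),0,.35,(255,255,0),1); cv2.line(im,(0,k*f),(im.shape[1],k*f),(90,90,90),1)
    cv2.imwrite('pics/'+fn,im)
cr('top',252,175,338,242,9,'ct.png')
cr('top',130,155,190,225,8,'st.png')
cr('scene',180,160,256,222,10,'cs.png')
c=load('top')
for p in [(0,0,0),(.3,0,0),(.3,-.3,0)]: print(p,proj(c,p))
for n,u,v in [('top',292,207),('top',161,194),('top',188,141),('top',200,236)]: print(u,v,pz(c,u,v,0.0))
```

```text
(0, 0, 0) [244.43735112 359.5968997 ]
(0.3, 0, 0) [242.45828337 266.96710235]
(0.3, -0.3, 0) [331.37190688 264.46839813]
292 207 [ 0.49872412 -0.17514918  0.        ]
161 194 [0.55787207 0.28017533 0.        ]
188 141 [0.74625044 0.18546791 0.        ]
200 236 [0.40811058 0.14354743 0.        ]
```

View pics/ct.png

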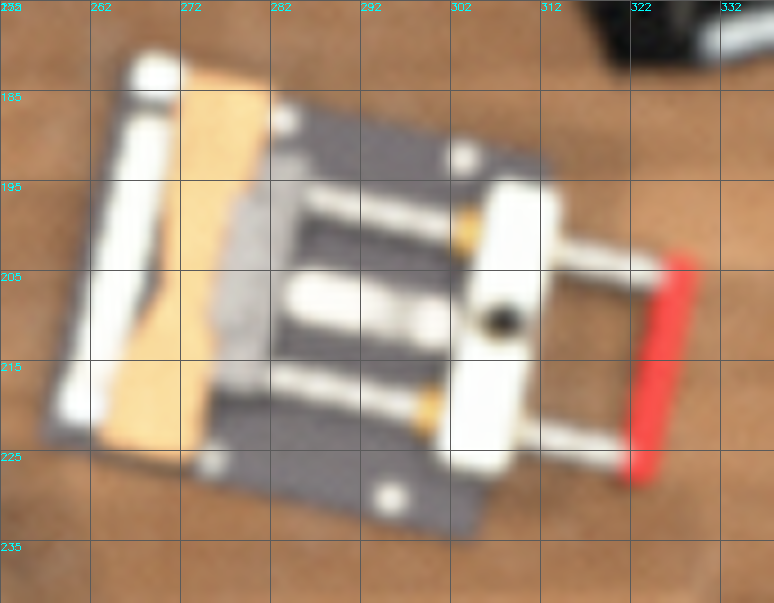

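View pics/st.png

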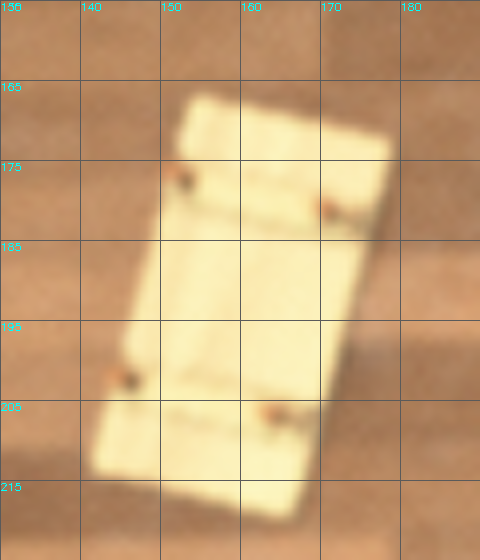

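View pics/cs.png

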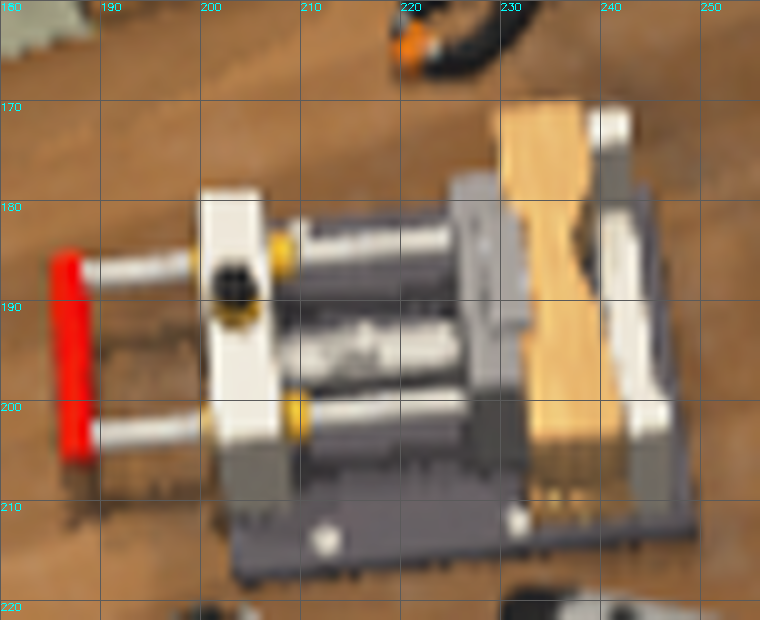

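```bash
cat > fit.py <<'E'
from h import *
from scipy.optimize import least_squares
np.set_printoptions(precision=4,suppress=True)
T=load('top');S=load('scene')
def fit(obs,x0):
    def res(p):
        c,s=np.cos(p[2]),np.sin(p[2]);r=[]
        for cam,uv,X in obs:
            w=[p[0]+c*X[0]-s*X[1],p[1]+s*X[0]+c*X[1],X[2]]
            r+=list(proj(cam,w)-uv)
        return np.array(r)
    q=least_squares(res,x0,loss='soft_l1');return q.x,res(q.x).reshape(-1,2)
t=lambda a,b:(252+a/9-.45,175+b/9-.45)
s=lambda a,b:(180+a/10-.45,160+b/10-.45)
q=lambda a,b:(130+a/8-.45,155+b/8-.45)
m=lambda *X:np.array(X)/1000
ot=[(T,t(681,257),m(-135,-42,54)),(T,t(640,480),m(-135,42,54)),(T,t(490,177),m(-60,-52,72)),(T,t(560,192),m(-85,-52,72)),(T,t(435,458),m(-60,52,72)),(T,t(508,475),m(-85,52,72)),(T,t(157,77),m(68,-61,76)),(T,t(80,400),m(68,61,76)),(T,t(42,437),m(85,75,12)),(T,t(472,542),m(-85,75,12)),(T,t(553,157),m(-85,-75,12))]
os=[(S,s(65,252),m(-135,42,54)),(S,s(77,460),m(-135,-42,54)),(S,s(200,190),m(-85,52,72)),(S,s(262,190),m(-60,52,72)),(S,s(211,437),m(-85,-52,72)),(S,s(281,437),m(-60,-52,72)),(S,s(232,570),m(-85,-75,12)),(S,s(697,523),m(85,-75,12))]
o2=[(T,q(*a),m(*b)) for a,b in [((193,93),(-46,85,12)),((392,140),(46,85,12)),((297,520),(46,-85,12)),((92,473),(-46,-85,12)),((186,181),(-33,45,48)),((331,213),(33,45,48)),((131,382),(-33,-45,48)),((278,417),(33,-45,48))]]
if __name__=='__main__':
    x0=[.5,-.17,np.pi/2]
    for o in (ot,os,ot+os):
        p,r=fit(o,x0);print('clamp',p,np.degrees(p[2]));print(r.T)
    p,r=fit(o2,[.55,.28,0]);print('stand',p,np.degrees(p[2]));print(r.T)
E
python3 fit.py
```

```text
clamp [ 0.4956 -0.1485  1.3178] 75.50276608384031
[[ 0.2371 -0.2825  0.4213  0.109  -0.0767 -0.6391 -0.0002  0.2869 -0.9332
   0.2759  0.3183]
 [-0.1334 -0.1466  0.1189  0.1146 -0.177  -0.3562 -0.065   0.1285  0.5265
   0.0273  0.0119]]
clamp [ 0.492  -0.1456  1.3138] 75.27616840180953
[[-0.045  -0.0901 -0.5635  0.0705  0.2035  0.2606 -0.0132  0.1039]
 [ 0.2445 -0.628   0.173  -0.5082  0.2259 -0.4946  0.5031  0.3589]]
clamp [ 0.4947 -0.1475  1.3156] 75.37783234900377
[[-0.0474 -0.6255  0.148  -0.167  -0.4227 -0.988  -0.2524 -0.0492 -1.2609
  -0.0739  0.0689 -0.3361 -0.3446 -0.8494 -0.2091 -0.0363  0.0272 -0.2333
  -0.0784]
 [ 0.2148  0.1955  0.4227  0.4349  0.1181 -0.0442  0.1564  0.3375  0.7137
   0.324   0.3206  1.0515  0.217   0.9573  0.2646  1.057   0.3243  1.3259
   1.0997]]
stand [ 0.5595  0.2784 -1.8186] -104.1956875777675
[[ 0.6022  0.8847  0.4846  0.5676 -0.8203 -0.3807 -0.8213 -0.4783]
 [ 0.6517  0.2643  0.2321  0.2748 -0.5717 -0.483  -0.0967 -0.2445]]
```

```bash
cat > go.py <<'E'
from h import *
from scipy.spatial.transform import Rotation as Ro
np.set_printoptions(precision=4,suppress=True)
C=np.array([.4945,-.1475]);CY=75.4
def cl(x,y): a=np.radians(CY);return C+np.array([np.cos(a)*x-np.sin(a)*y,np.sin(a)*x+np.cos(a)*y])
def down(psi,e=90):
    # tool x at elevation e below horizontal, heading psi ; tool y in the vertical plane
    a=np.radians(psi);e=np.radians(e);h=np.array([np.cos(a),np.sin(a),0]);z=np.array([0,0,1.])
    X=h*np.cos(e)-z*np.sin(e);Y=h*np.sin(e)+z*np.cos(e);return np.column_stack([X,Y,np.cross(X,Y)])
def cmd(pos,R,s=None):
    s=s or env.sense();R0=np.array(s['tool_rot']);p=np.array(s['tool_pos'])
    print('t',s['time'],'pos',p,'open',round(s['opening'],4),'j',np.round(s['joints'],1),'F',s['ft_force'])
    print('rot',np.round(Ro.from_matrix(R0.T@R).as_rotvec(degrees=True),2),'trans',R0.T@(np.array(pos)-p))
E
python3 - <<'E'
from go import *
cmd([*cl(-.135,0),.16],down(75.4))
E
```

```text
t 1.2 pos [ 0.1299 -0.4828  0.2423] open 0.0853 j [-74.9  12.2  -2.   75.8   0.   90. ] F [-0.1891  0.2198  0.4402]
rot [-150.34   -0.     -0.  ] trans [ 0.0823 -0.1118 -0.3724]
```

Call:
{"name": "move_arm", "arguments": {
  "steps": [
    {"rot":[-8,0,0],"translation":[0,-0.014,-0.046],"grip":0.045},
    {"rot":[-16,0,0],"translation":[0,-0.028,-0.093],"grip":0.045},
    {"rot":[-24,0,0],"translation":[0.01,-0.042,-0.14],"grip":0.045},
    {"rot":[-32,0,0],"translation":[0.02,-0.056,-0.186],"grip":0.045},
    {"rot":[-40,0,0],"translation":[0.03,-0.07,-0.233],"grip":0.045},
    {"rot":[-48,0,0],"translation":[0.04,-0.084,-0.28],"grip":0.045},
    {"rot":[-56,0,0],"translation":[0.05,-0.098,-0.326],"grip":0.045},
    {"rot":[-64,0,0],"translation":[0.06,-0.112,-0.372],"grip":0.045}
  ]
}}

```text
time: 2.0
tool_pos: [0.4616, -0.2766, 0.182]
tool_rot: [[0.0, 0.983, -0.184], [-0.0, -0.184, -0.983], [-1.0, 0.0, 0.0]]
ft_force: [0.1, -1.2, 0.2]
opening: 0.0452
```

Run:
```python
from go import *
cmd([*cl(-.135,0),.16],down(75.4))
```

```text
t 2.0 pos [ 0.4616 -0.2766  0.182 ] open 0.0452 j [-30.9  17.7  -3.5  68.8  -0.   69.7] F [ 0.132  -1.1852  0.1601]
rot [-86.     0.03  -0.01] trans [ 0.022  -0.0009  0.0018]
```

Call:
{"name": "move_arm", "arguments": {
  "steps": [
    {"rot":[-8.5,0,0],"translation":[0.0,0,0],"grip":0.045},
    {"rot":[-17,0,0],"translation":[0.0,0,0],"grip":0.045},
    {"rot":[-25.5,0,0],"translation":[0,0,0],"grip":0.045},
    {"rot":[-34,0,0],"translation":[0,0,0],"grip":0.045},
    {"rot":[-42.5,0,0],"translation":[0,0,0],"grip":0.045},
    {"rot":[-51,0,0],"translation":[0,0,0],"grip":0.045},
    {"rot":[-59.5,0,0],"translation":[0,0,0],"grip":0.045},
    {"rot":[-68,0,0],"translation":[0,-0.001,0.002],"grip":0.045}
  ]
}}

```text
time: 2.8
tool_pos: [0.4604, -0.2783, 0.182]
tool_rot: [[0.0, 0.533, 0.846], [-0.0, 0.846, -0.533], [-1.0, 0.0, 0.0]]
ft_force: [-0.5, 0.6, -0.3]
opening: 0.0447
```

Call:
{"name": "move_arm", "arguments": {
  "steps": [
    {"rot":[-8.5,0,0],"translation":[0.0,0,0],"grip":0.045},
    {"rot":[-17,0,0],"translation":[0.0,0,0],"grip":0.045},
    {"rot":[-18,0,0],"translation":[0,0,0],"grip":0.045},
    {"rot":[-18,0,0],"translation":[0,0,0],"grip":0.045}
  ]
}}

```text
time: 3.2
tool_pos: [0.4603, -0.2783, 0.182]
tool_rot: [[0.0, 0.249, 0.968], [-0.0, 0.968, -0.249], [-1.0, -0.0, 0.0]]
ft_force: [0.7, -0.3, 0.0]
opening: 0.045
```

Run:
```python
from go import *
c=shot('wrist','w1.png')
cmd([*cl(-.135,0),.042],down(75.4))
for p in [(-.135,-.042),(-.135,.042),(-.135,0)]: print(proj(c,[*cl(*p),.05]))
```

```text
t 3.25 pos [ 0.4604 -0.2783  0.182 ] open 0.0448 j [-31.2  17.6  -3.6  68.8   0.  -16.7] F [ 0.0986  0.6266 -0.4955]
rot [0.13 0.02 0.01] trans [0.14   0.0002 0.    ]
[249.9773 229.3005]
[250.3108 128.6721]
[250.1365 181.3738]
```

View pics/w1.png

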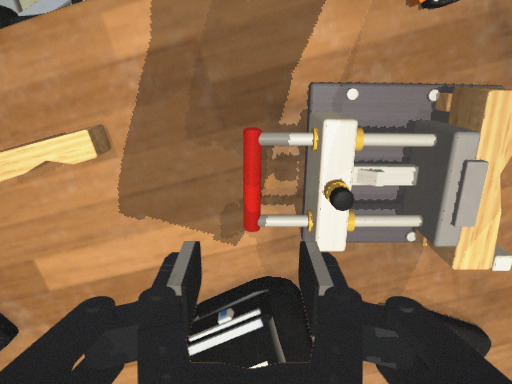

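Call:
{"name": "move_arm", "arguments": {
  "steps": [
    {"rot":[0,0,0],"translation":[0.04,0.002,0],"grip":0.045},
    {"rot":[0,0,0],"translation":[0.08,0.002,0],"grip":0.045},
    {"rot":[0,0,0],"translation":[0.115,0.002,0],"grip":0.045},
    {"rot":[0,0,0],"translation":[0.138,0.002,0],"grip":0.045},
    {"rot":[0,0,0],"translation":[0.138,0.002,0],"grip":0.045}
  ]
}}

```text
time: 3.75
tool_pos: [0.4604, -0.2764, 0.0414]
tool_rot: [[-0.001, 0.254, 0.967], [0.0, 0.967, -0.254], [-1.0, -0.0, -0.001]]
ft_force: [4.5, -3.2, -0.8]
opening: 0.0448
```

Call:
{"name": "move_arm", "arguments": {
  "force": 50,
  "steps": [
    {"rot":[0,0,0],"translation":[0,0,0],"grip":0.0},
    {"rot":[0,0,0],"translation":[0,0,0],"grip":0.0},
    {"rot":[0,0,0],"translation":[0,0,0],"grip":0.0},
    {"rot":[0,0,0],"translation":[0,0,0],"grip":0.0},
    {"rot":[0,0,0],"translation":[0,0,0],"grip":0.0}
  ]
}}

```text
time: 4.25
tool_pos: [0.4602, -0.2765, 0.0415]
tool_rot: [[-0.002, 0.254, 0.967], [-0.0, 0.967, -0.254], [-1.0, -0.001, -0.001]]
ft_force: [-2.9, -3.0, -3.4]
opening: 0.0121
```

Run:
```python
from go import *
c=shot('wrist','w2.png')
cmd([*cl(-.135,0),.042],down(75.4))
```

```text
t 4.3 pos [ 0.4602 -0.2765  0.0415] open 0.0124 j [-31.   23.6 -16.6  49.9  -0.1 -16.2] F [-2.3122 -3.3974 -2.5445]
rot [-0.13 -0.09  0.03] trans [-0.0005 -0.0016  0.0007]
```

View pics/w2.png

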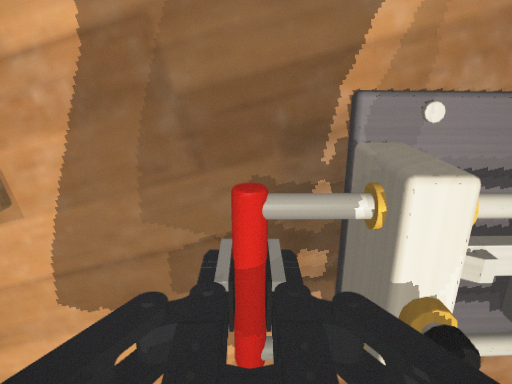

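Call:
{"name": "move_arm", "arguments": {
  "steps": [
    {"rot":[0,0,0],"translation":[0,-0.01,0],"grip":0.0},
    {"rot":[0,0,0],"translation":[0,-0.02,0],"grip":0.0},
    {"rot":[0,0,0],"translation":[0,-0.03,0],"grip":0.0},
    {"rot":[0,0,0],"translation":[0,-0.04,0],"grip":0.0},
    {"rot":[0,0,0],"translation":[0,-0.048,0],"grip":0.0},
    {"rot":[0,0,0],"translation":[0,-0.053,0],"grip":0.0},
    {"rot":[0,0,0],"translation":[0,-0.055,0],"grip":0.0},
    {"rot":[0,0,0],"translation":[0,-0.055,0],"grip":0.0}
  ]
}}

```text
time: 5.1
tool_pos: [0.4467, -0.3282, 0.0414]
tool_rot: [[-0.0, 0.253, 0.967], [0.004, 0.967, -0.253], [-1.0, 0.004, -0.001]]
ft_force: [4.7, 13.9, -0.2]
opening: 0.0124
```

Run:
```python
from go import *
c=shot('wrist','w3.png')
cmd([*cl(-.135-.055,0),.042],down(75.4))
```

```text
t 5.15 pos [ 0.4468 -0.3281  0.0414] open 0.0124 j [-36.4  25.4 -13.7  51.    0.2 -21.7] F [ 4.7777 13.551  -0.4086]
rot [-0.08 -0.06 -0.2 ] trans [-0.0006 -0.0032  0.0007]
```

View pics/w3.png

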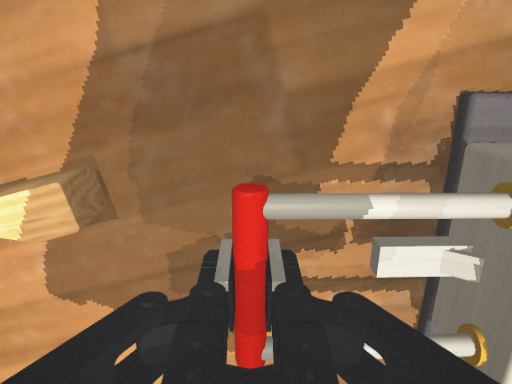

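Call:
{"name": "move_arm", "arguments": {
  "steps": [
    {"rot":[0,0,0],"translation":[0,-0.002,0],"grip":0.0},
    {"rot":[0,0,0],"translation":[0,-0.004,0],"grip":0.0},
    {"rot":[0,0,0],"translation":[0,-0.005,0],"grip":0.0},
    {"rot":[0,0,0],"translation":[0,-0.005,0],"grip":0.0}
  ]
}}

```text
time: 5.55
tool_pos: [0.4461, -0.3308, 0.0414]
tool_rot: [[0.001, 0.252, 0.968], [0.008, 0.968, -0.252], [-1.0, 0.008, -0.001]]
ft_force: [4.5, 16.1, 2.6]
opening: 0.0123
```

Call:
{"name": "move_arm", "arguments": {
  "steps": [
    {"rot":[0,0,0],"translation":[0,0.002,0],"grip":0.0},
    {"rot":[0,0,0],"translation":[0,0.004,0],"grip":0.0},
    {"rot":[0,0,0],"translation":[0,0.005,0],"grip":0.0},
    {"rot":[0,0,0],"translation":[0,0.005,0],"grip":0.0}
  ]
}}

```text
time: 5.95
tool_pos: [0.4475, -0.3254, 0.0414]
tool_rot: [[0.002, 0.251, 0.968], [0.009, 0.968, -0.252], [-1.0, 0.01, -0.001]]
ft_force: [1.8, 6.6, -0.4]
opening: 0.0124
```

Call:
{"name": "move_arm", "arguments": {
  "steps": [
    {"rot":[0,0,0],"translation":[0,0.0,0],"grip":0.045},
    {"rot":[0,0,0],"translation":[0,0.0,0],"grip":0.045},
    {"rot":[0,0,0],"translation":[0,0.0,0],"grip":0.045},
    {"rot":[0,0,0],"translation":[0,0.0,0],"grip":0.045},
    {"rot":[0,0,0],"translation":[0,0.0,0],"grip":0.045},
    {"rot":[0,0,0],"translation":[0,0.0,0],"grip":0.045},
    {"rot":[0,0,0],"translation":[-0.03,0.0,0],"grip":0.045},
    {"rot":[0,0,0],"translation":[-0.07,0.0,0],"grip":0.045}
  ]
}}

```text
time: 6.75
tool_pos: [0.4462, -0.3252, 0.1107]
tool_rot: [[-0.001, 0.252, 0.968], [0.012, 0.968, -0.252], [-1.0, 0.011, -0.004]]
ft_force: [0.4, -0.1, -0.1]
opening: 0.0453
```

Call:
{"name": "move_arm", "arguments": {
  "steps": [
    {"rot":[0,0,0],"translation":[-0.04,0.0,0],"grip":0.055},
    {"rot":[0,0,0],"translation":[-0.08,0.0,0],"grip":0.055},
    {"rot":[0,0,0],"translation":[-0.09,0.0,0],"grip":0.055}
  ]
}}

```text
time: 7.05
tool_pos: [0.4476, -0.3272, 0.2051]
tool_rot: [[0.004, 0.252, 0.968], [0.008, 0.968, -0.252], [-1.0, 0.009, 0.001]]
ft_force: [0.6, 0.8, -0.1]
opening: 0.0554
```

Run:
```python
from go import *
c=shot('wrist','w4.png');shot('scene','s4.png')
c=load('scene')['image'][:,:,::-1]
cv2.imwrite('pics/s4c.png',cv2.resize(c[150:230,160:270],None,fx=7,fy=7,interpolation=cv2.INTER_CUBIC))
cmd([*cl(.043,-.035),.16],down(75.4))
```

```text
t 7.15 pos [ 0.4471 -0.3268  0.2022] open 0.0551 j [-36.4  19.4   1.8  72.7   0.5 -21.9] F [ 0.0763  0.2659 -1.1189]
rot [ 0.03 -0.07 -0.57] trans [0.0444 0.228  0.0359]
```

View pics/w4.png

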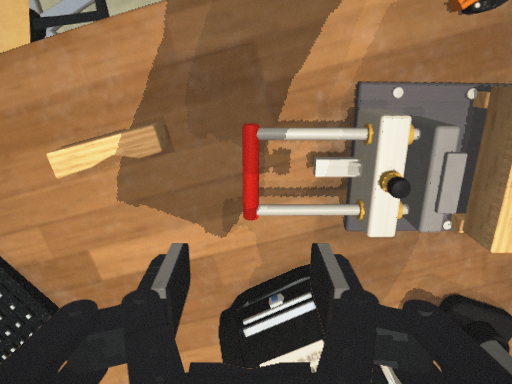

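View pics/s4c.png

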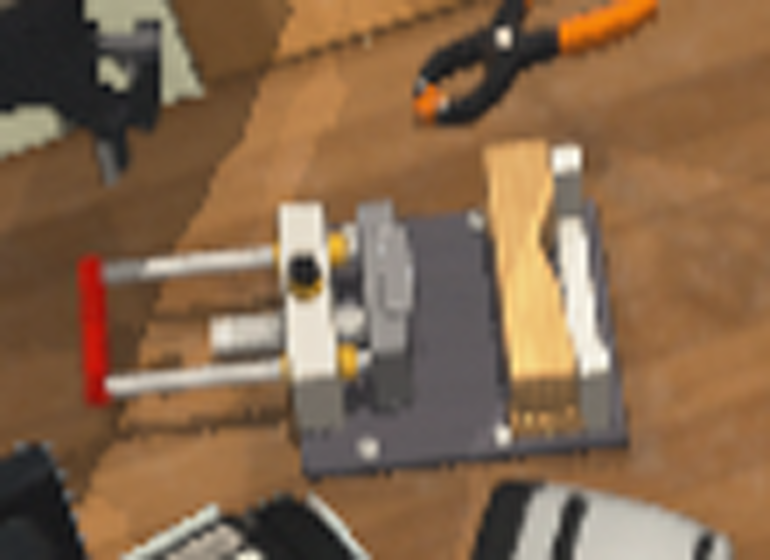

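Call:
{"name": "move_arm", "arguments": {
  "steps": [
    {"rot":[0,0,0],"translation":[0.0,0.04,0.006],"grip":0.055},
    {"rot":[0,0,0],"translation":[0.0,0.085,0.014],"grip":0.055},
    {"rot":[0,0,-0.3],"translation":[0.0,0.13,0.022],"grip":0.055},
    {"rot":[0,0,-0.6],"translation":[0.0,0.175,0.03],"grip":0.055},
    {"rot":[0,0,-0.6],"translation":[0.02,0.215,0.036],"grip":0.055},
    {"rot":[0,0,-0.6],"translation":[0.04,0.228,0.036],"grip":0.055},
    {"rot":[0,0,-0.6],"translation":[0.04,0.228,0.036],"grip":0.055}
  ]
}}

```text
time: 7.85
tool_pos: [0.5377, -0.1125, 0.1603]
tool_rot: [[-0.007, 0.249, 0.969], [0.001, 0.969, -0.249], [-1.0, -0.001, -0.007]]
ft_force: [-0.9, -0.8, -0.5]
opening: 0.0553
```

Run:
```python
from go import *
c=shot('wrist','w5.png')
cmd([*cl(.043,-.035),.065],down(75.4))
for p in [(.026,-.07),(.060,-.07),(.026,.07),(.06,.07)]: print(p,proj(c,[*cl(*p),.074]))
```

```text
t 7.9 pos [ 0.538  -0.1139  0.162 ] open 0.0552 j [-11.9  19.9  -3.4  67.1  -0.    2.5] F [-0.4313 -0.1967  0.1994]
rot [ 0.13 -0.32  0.05] trans [ 0.097  -0.0004  0.002 ]
(0.026, -0.07) [223.3328 251.4777]
(0.06, -0.07) [271.3969 251.6264]
(0.026, 0.07) [218.6789  37.546 ]
(0.06, 0.07) [276.6211  37.7266]
```

View pics/w5.png

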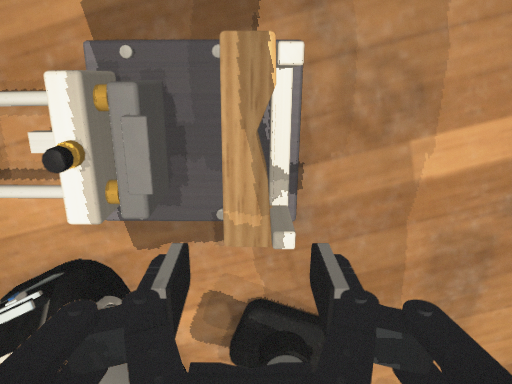

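Call:
{"name": "move_arm", "arguments": {
  "steps": [
    {"rot":[0,-0.3,0],"translation":[0.03,0,0],"grip":0.055},
    {"rot":[0,-0.3,0],"translation":[0.06,0,0],"grip":0.055},
    {"rot":[0,-0.3,0],"translation":[0.085,0,0],"grip":0.055},
    {"rot":[0,-0.3,0],"translation":[0.097,0,0],"grip":0.055},
    {"rot":[0,-0.3,0],"translation":[0.097,0,0],"grip":0.055}
  ]
}}

```text
time: 8.4
tool_pos: [0.5364, -0.1145, 0.064]
tool_rot: [[-0.003, 0.251, 0.968], [-0.0, 0.968, -0.251], [-1.0, -0.001, -0.003]]
ft_force: [-0.2, -1.4, -0.3]
opening: 0.0547
```

Call:
{"name": "move_arm", "arguments": {
  "force": 60,
  "steps": [
    {"rot":[0,0,0],"translation":[0,0,0],"grip":0.02},
    {"rot":[0,0,0],"translation":[0,0,0],"grip":0.02},
    {"rot":[0,0,0],"translation":[0,0,0],"grip":0.02},
    {"rot":[0,0,0],"translation":[0,0,0],"grip":0.02},
    {"rot":[0,0,0],"translation":[0,0,0],"grip":0.02}
  ]
}}

```text
time: 8.9
tool_pos: [0.537, -0.1151, 0.0656]
tool_rot: [[-0.001, 0.251, 0.968], [-0.002, 0.968, -0.251], [-1.0, -0.002, -0.001]]
ft_force: [-3.5, -3.0, 5.3]
opening: 0.0302
```

Run:
```python
from go import *
c=shot('wrist','w6.png')
cmd([*cl(.043,-.035),.065],down(75.4))
```

```text
t 8.95 pos [ 0.537  -0.1151  0.0656] open 0.0304 j [-12.   23.5 -12.9  53.7  -0.1   2.5] F [-2.6059 -2.0004  4.8629]
rot [ 0.06 -0.04  0.11] trans [0.0006 0.0009 0.002 ]
```

View pics/w6.png

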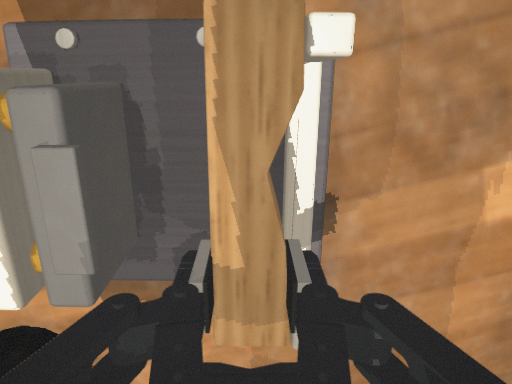

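Call:
{"name": "move_arm", "arguments": {
  "steps": [
    {"rot":[0,0,0],"translation":[-0.015,0,0],"grip":0.02},
    {"rot":[0,0,0],"translation":[-0.04,0,0],"grip":0.02},
    {"rot":[0,0,0],"translation":[-0.07,0,0],"grip":0.02},
    {"rot":[0,0,0],"translation":[-0.1,0,0],"grip":0.02},
    {"rot":[0,0,0],"translation":[-0.13,0,0],"grip":0.02},
    {"rot":[0,0,0],"translation":[-0.15,0,0],"grip":0.02},
    {"rot":[0,0,0],"translation":[-0.15,0,0],"grip":0.02}
  ]
}}

```text
time: 9.65
tool_pos: [0.5387, -0.1153, 0.2194]
tool_rot: [[0.005, 0.251, 0.968], [-0.003, 0.968, -0.251], [-1.0, -0.002, 0.005]]
ft_force: [0.4, -0.6, -1.8]
opening: 0.0303
```

Run:
```python
from go import *
shot('wrist','w7.png');shot('scene','s7.png')
c=load('scene')['image'][:,:,::-1]
cv2.imwrite('pics/s7c.png',cv2.resize(c[110:250,140:300],None,fx=4.2,fy=4.2,interpolation=cv2.INTER_CUBIC))
cmd([.53,.05,.18],down(5))
```

```text
t 9.75 pos [ 0.5374 -0.115   0.216 ] open 0.0299 j [-12.   18.4   2.4  74.   -0.1   2.5] F [-0.2023  0.5654 -0.8465]
rot [70.46  0.09  0.07] trans [ 0.0357  0.1579 -0.0486]
```

View pics/w7.png

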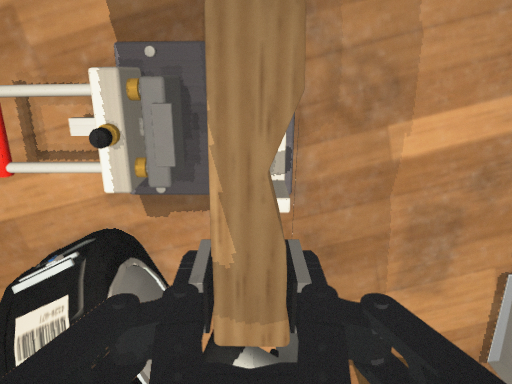

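View pics/s7c.png

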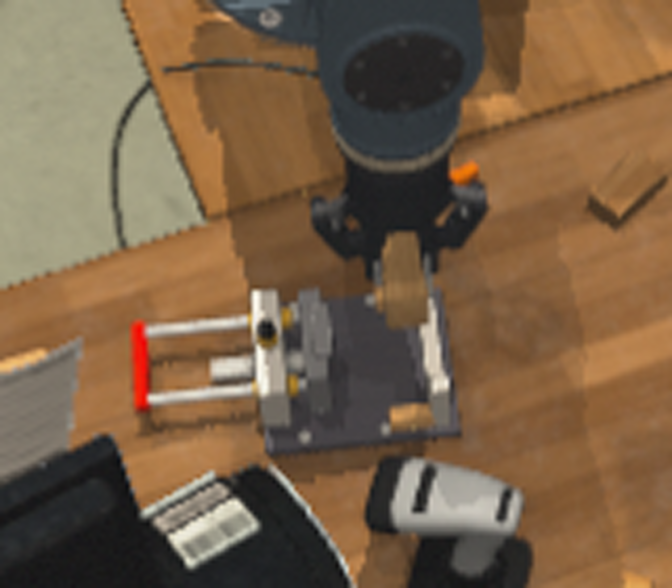

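Call:
{"name": "move_arm", "arguments": {
  "steps": [
    {"rot":[8,0,0],"translation":[0,0.02,-0.006],"grip":0.02},
    {"rot":[16,0,0],"translation":[0,0.04,-0.013],"grip":0.02},
    {"rot":[24,0,0],"translation":[0,0.06,-0.02],"grip":0.02},
    {"rot":[32,0,0],"translation":[0,0.08,-0.026],"grip":0.02},
    {"rot":[40,0,0],"translation":[0,0.1,-0.032],"grip":0.02},
    {"rot":[48,0,0],"translation":[0,0.12,-0.036],"grip":0.02},
    {"rot":[56,0,0],"translation":[0,0.129,-0.04],"grip":0.02},
    {"rot":[64,0,0],"translation":[0,0.129,-0.041],"grip":0.02}
  ]
}}

```text
time: 10.55
tool_pos: [0.5294, 0.0214, 0.2146]
tool_rot: [[-0.002, 0.981, 0.195], [-0.002, 0.195, -0.981], [-1.0, -0.002, 0.001]]
ft_force: [0.1, 0.3, -1.6]
opening: 0.0299
```

Run:
```python
from go import *
cmd([.53,.02,.12],down(2.2))
cmd([.53,.02,.12],down(2.2,40))
R=down(2.2);print(Ro.from_matrix(R.T@down(2.2,40)).as_rotvec(degrees=True))
```

```text
t 10.55 pos [0.5294 0.0214 0.2146] open 0.0299 j [ 2.4 16.2 -0.8 73.1 -0.1 81.2] F [ 0.1196  0.3101 -1.5787]
rot [9.02 0.09 0.11] trans [0.0946 0.0005 0.0014]
t 10.55 pos [0.5294 0.0214 0.2146] open 0.0299 j [ 2.4 16.2 -0.8 73.1 -0.1 81.2] F [ 0.1196  0.3101 -1.5787]
rot [ 8.48 -3.85 50.  ] trans [0.0946 0.0005 0.0014]
[ 0. -0. 50.]
```

Call:
{"name": "move_arm", "arguments": {
  "steps": [
    {"rot":[4.5,0,0],"translation":[0.02,0,0.001],"grip":0.02},
    {"rot":[9,0,0],"translation":[0.04,0,0.001],"grip":0.02},
    {"rot":[9,0,0],"translation":[0.05,0,0.001],"grip":0.02}
  ]
}}

```text
time: 10.85
tool_pos: [0.5282, 0.0203, 0.1622]
tool_rot: [[-0.005, 0.999, 0.037], [-0.002, 0.037, -0.999], [-1.0, -0.005, 0.002]]
ft_force: [0.3, -0.2, -1.5]
opening: 0.0305
```

Call:
{"name": "move_arm", "arguments": {
  "steps": [
    {"rot":[0,0,8],"translation":[0.0,0,0],"grip":0.02},
    {"rot":[0,0,16],"translation":[0.0,0,0],"grip":0.02},
    {"rot":[0,0,24],"translation":[0.0,0,0],"grip":0.02},
    {"rot":[0,0,32],"translation":[0.02,0,0],"grip":0.02},
    {"rot":[0,0,40],"translation":[0.04,0,0],"grip":0.02},
    {"rot":[0,0,48],"translation":[0.06,0,0],"grip":0.02},
    {"rot":[0,0,50],"translation":[0.08,0,0],"grip":0.02},
    {"rot":[0,0,50],"translation":[0.08,0,0],"grip":0.02}
  ]
}}

```text
time: 11.65
tool_pos: [0.5442, 0.0208, 0.0953]
tool_rot: [[0.699, 0.714, 0.039], [0.025, 0.031, -0.999], [-0.714, 0.7, 0.004]]
ft_force: [1.3, -0.4, -1.6]
opening: 0.0299
```

Run:
```python
from go import *
cmd([.53,.02,.036],down(2.2,40))
shot('scene','s8.png');shot('wrist','w8.png')
c=load('scene')['image'][:,:,::-1]
cv2.imwrite('pics/s8c.png',cv2.resize(c[110:250,190:350],None,fx=4.2,fy=4.2,interpolation=cv2.INTER_CUBIC))
```

```text
t 11.65 pos [0.5442 0.0208 0.0953] open 0.0299 j [  2.3  -1.  -63.2 -16.6  -0.2  89.9] F [ 1.2833 -0.3617 -1.6184]
rot [0.2  0.11 5.58] trans [ 0.0324 -0.0516 -0.    ]
```

View pics/s8c.png

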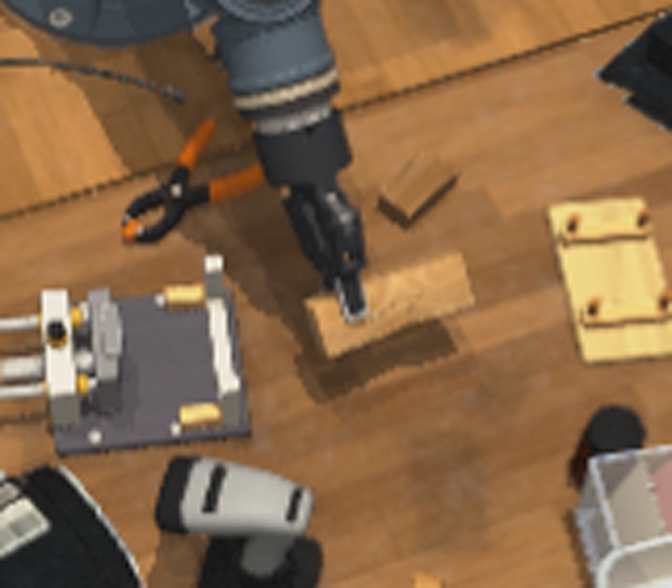

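View pics/w8.png

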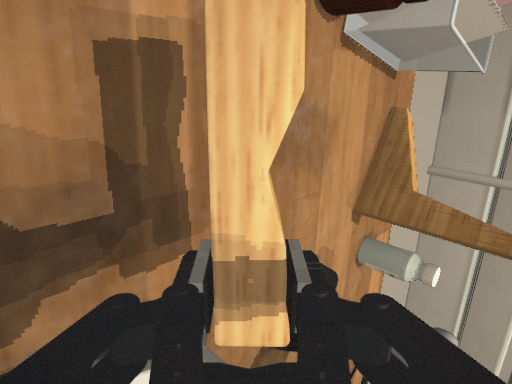

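Call:
{"name": "move_arm", "arguments": {
  "steps": [
    {"rot":[0,0,0],"translation":[0.018,0.018,0.001],"grip":0.02},
    {"rot":[0,0,0],"translation":[0.036,0.036,0.002],"grip":0.02},
    {"rot":[0,0,2],"translation":[0.053,0.054,0.003],"grip":0.02},
    {"rot":[0,0,5.5],"translation":[0.053,0.054,0.003],"grip":0.02},
    {"rot":[0,0,5.5],"translation":[0.053,0.054,0.003],"grip":0.02}
  ]
}}

```text
time: 12.25
tool_pos: [0.6187, 0.0206, 0.0925]
tool_rot: [[0.761, 0.648, 0.04], [0.027, 0.029, -0.999], [-0.649, 0.761, 0.004]]
ft_force: [-0.9, -0.4, -2.4]
opening: 0.0304
```

Run:
```python
from go import *
cmd([.62,.023,.036],down(2.2,40))
```

```text
t 12.25 pos [0.6187 0.0206 0.0925] open 0.0304 j [  1.8   9.1 -59.7 -28.4   0.2  89.5] F [-0.9151 -0.3781 -2.4029]
rot [0.25 0.1  0.43] trans [ 0.0377 -0.0421 -0.0026]
```

Call:
{"name": "move_arm", "arguments": {
  "steps": [
    {"rot":[0,0,0.4],"translation":[0.013,-0.015,0],"grip":0.02},
    {"rot":[0,0,0.4],"translation":[0.026,-0.03,0],"grip":0.02},
    {"rot":[0,0,0.4],"translation":[0.031,-0.036,0],"grip":0.02},
    {"rot":[0,0,0.4],"translation":[0.033,-0.038,0],"grip":0.02},
    {"rot":[0,0,0.4],"translation":[0.033,-0.038,0],"grip":0.02}
  ]
}}

```text
time: 12.75
tool_pos: [0.6193, 0.0204, 0.0419]
tool_rot: [[0.764, 0.644, 0.04], [0.028, 0.03, -0.999], [-0.645, 0.764, 0.005]]
ft_force: [-0.2, -0.2, -1.5]
opening: 0.0305
```

Run:
```python
from go import *
cmd([.62,.02,.036],down(2.2,40))
c=shot('scene','s9.png')
c=c['image'][:,:,::-1]
cv2.imwrite('pics/s9c.png',cv2.resize(c[110:250,190:350],None,fx=4.2,fy=4.2,interpolation=cv2.INTER_CUBIC))
```

```text
t 12.75 pos [0.6193 0.0204 0.0419] open 0.0305 j [  1.8  18.1 -62.6 -40.5   0.2  89.5] F [-0.1522 -0.2459 -1.5431]
rot [0.28 0.1  0.16] trans [ 0.0043 -0.0041  0.0004]
```

View pics/s9c.png

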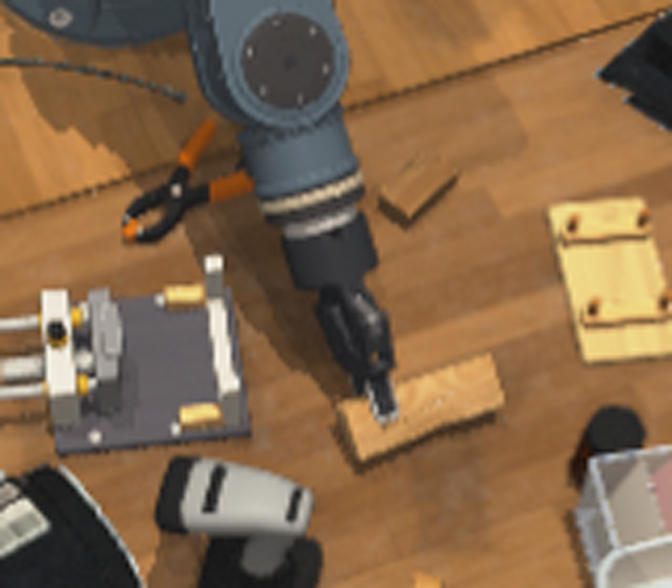

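Call:
{"name": "move_arm", "arguments": {
  "steps": [
    {"rot":[0,0,0],"translation":[0.0015,-0.002,0],"grip":0.02},
    {"rot":[0,0,0],"translation":[0.003,-0.004,0],"grip":0.02},
    {"rot":[0,0,0],"translation":[0.004,-0.005,0],"grip":0.02},
    {"rot":[0,0,0],"translation":[0.004,-0.005,0],"grip":0.02}
  ]
}}

```text
time: 13.2
tool_pos: [0.6193, 0.0204, 0.0359]
tool_rot: [[0.764, 0.644, 0.04], [0.028, 0.03, -0.999], [-0.644, 0.765, 0.005]]
ft_force: [-0.1, -0.7, -1.4]
opening: 0.0302
```

Call:
{"name": "move_arm", "arguments": {
  "steps": [
    {"rot":[0,0,0],"translation":[0.0013,-0.0015,0],"grip":0.02},
    {"rot":[0,0,0],"translation":[0.002,-0.0023,0],"grip":0.02},
    {"rot":[0,0,0],"translation":[0.002,-0.0023,0],"grip":0.02}
  ]
}}

```text
time: 13.5
tool_pos: [0.62, 0.0203, 0.0339]
tool_rot: [[0.766, 0.642, 0.04], [0.027, 0.029, -0.999], [-0.642, 0.766, 0.005]]
ft_force: [-9.5, -0.6, 16.2]
opening: 0.03
```

Call:
{"name": "move_arm", "arguments": {
  "steps": [
    {"rot":[0,0,0],"translation":[0,0.001,0],"grip":0.037},
    {"rot":[0,0,0],"translation":[-0.001,0.001,0],"grip":0.037},
    {"rot":[0,0,0],"translation":[-0.003,0.001,0],"grip":0.038},
    {"rot":[0,0,0],"translation":[-0.006,0.001,0],"grip":0.039}
  ]
}}

```text
time: 13.9
tool_pos: [0.6158, 0.0201, 0.0384]
tool_rot: [[0.766, 0.642, 0.04], [0.027, 0.029, -0.999], [-0.643, 0.766, 0.005]]
ft_force: [0.4, -0.1, -0.9]
opening: 0.0387
```

Run:
```python
from go import *
cmd([.62,.02,.036],down(2.2,40))
c=shot('wrist','w10.png')
c=shot('scene','s10.png')
c=c['image'][:,:,::-1]
cv2.imwrite('pics/s10c.png',cv2.resize(c[160:240,230:340],None,fx=7,fy=7,interpolation=cv2.INTER_CUBIC))
```

```text
t 13.9 pos [0.6158 0.0201 0.0384] open 0.0387 j [  1.8  18.6 -63.4 -42.    0.2  89.4] F [ 0.3674 -0.0556 -0.9076]
rot [ 0.27  0.12 -0.  ] trans [0.0048 0.0009 0.0003]
```

View pics/s10c.png

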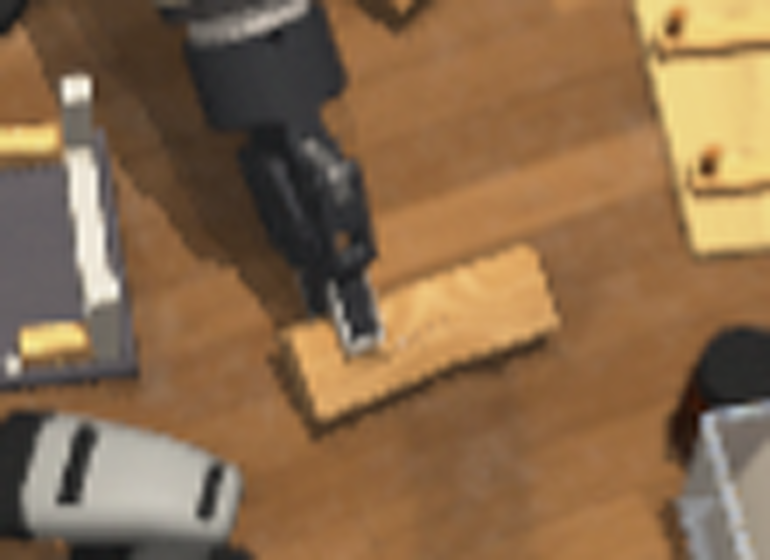

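View pics/w10.png

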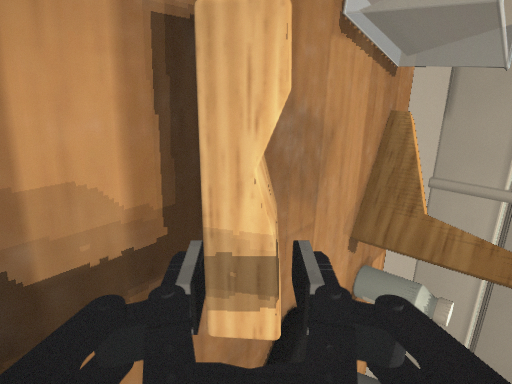

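Call:
{"name": "move_arm", "arguments": {
  "steps": [
    {"rot":[0,0,0],"translation":[-0.008,0,0],"grip":0.04},
    {"rot":[0,0,0],"translation":[-0.016,0,0],"grip":0.04},
    {"rot":[0,0,0],"translation":[-0.026,0,0],"grip":0.042},
    {"rot":[0,0,0],"translation":[-0.038,0,0],"grip":0.044},
    {"rot":[0,0,0],"translation":[-0.05,0,0],"grip":0.05},
    {"rot":[0,0,0],"translation":[-0.07,0,0],"grip":0.06}
  ]
}}

```text
time: 14.6
tool_pos: [0.5735, 0.0185, 0.0908]
tool_rot: [[0.755, 0.655, 0.04], [0.027, 0.03, -0.999], [-0.656, 0.755, 0.005]]
ft_force: [-0.3, -0.0, -0.1]
opening: 0.0594
```

Run:
```python
from go import *
cmd([.62,.05,.2],down(2.2,90))
c=shot('scene','s11.png')
c=c['image'][:,:,::-1]
cv2.imwrite('pics/s11c.png',cv2.resize(c[160:240,230:340],None,fx=7,fy=7,interpolation=cv2.INTER_CUBIC))
```

```text
t 14.6 pos [0.5735 0.0185 0.0908] open 0.0594 j [  1.7   4.7 -65.  -28.8   0.3  89.4] F [-0.3386 -0.0462 -0.0819]
rot [  0.21   0.22 -49.03] trans [-0.0357  0.1138 -0.029 ]
```

View pics/s11c.png

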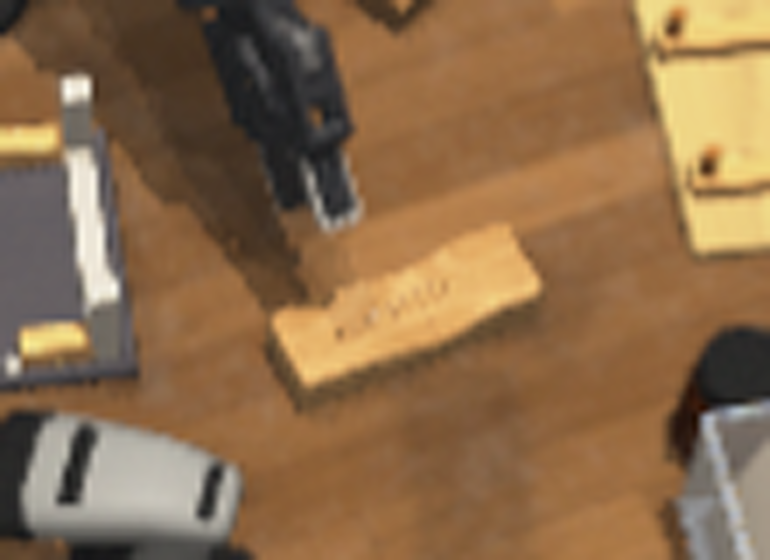

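Call:
{"name": "move_arm", "arguments": {
  "steps": [
    {"rot":[0,0,-4],"translation":[-0.005,0.02,0],"grip":0.075},
    {"rot":[0,0,-12],"translation":[-0.012,0.045,0],"grip":0.075},
    {"rot":[0,0,-20],"translation":[-0.02,0.07,-0.01],"grip":0.075},
    {"rot":[0,0,-28],"translation":[-0.03,0.095,-0.02],"grip":0.075},
    {"rot":[0,0,-36],"translation":[-0.036,0.114,-0.029],"grip":0.075},
    {"rot":[0,0,-44],"translation":[-0.036,0.114,-0.029],"grip":0.075},
    {"rot":[0,0,-49],"translation":[-0.036,0.114,-0.029],"grip":0.075},
    {"rot":[0,0,-49],"translation":[-0.036,0.114,-0.029],"grip":0.075}
  ]
}}

```text
time: 15.45
tool_pos: [0.6202, 0.0499, 0.2024]
tool_rot: [[0.252, 0.967, 0.04], [0.007, 0.04, -0.999], [-0.968, 0.253, 0.003]]
ft_force: [1.9, -0.6, -1.6]
opening: 0.075
```

Run:
```python
from go import *
cmd([.62,.05,.2],down(2.2,90))
c=shot('wrist','w12.png');shot('top','t12.png')
c=load('top')['image'][:,:,::-1]
cv2.imwrite('pics/t12c.png',cv2.resize(c[130:240,130:310],None,fx=4.4,fy=4.4,interpolation=cv2.INTER_CUBIC))
for n in ['top','wrist','scene']:
    for t in ['block']:
        for r in env.silhouettes(n,t): print(n,t,round(r['score'],2),np.round(r['box']))
```

```text
t 15.45 pos [0.6202 0.0499 0.2024] open 0.075 j [ 5.  14.3 -7.2 53.9 -0.8 92.6] F [ 1.9477 -0.613  -1.5646]
rot [  0.13   0.15 -14.63] trans [ 0.0023 -0.0008 -0.0001]
top block 0.73 [377. 232.  36.   5.]
top block 0.48 [240. 174.  13.  17.]
wrist block 0.76 [192. 159.  59. 157.]
wrist block 0.45 [342.  22. 100.  45.]
scene block 0.88 [288. 208.  36.  27.]
```

View pics/w12.png

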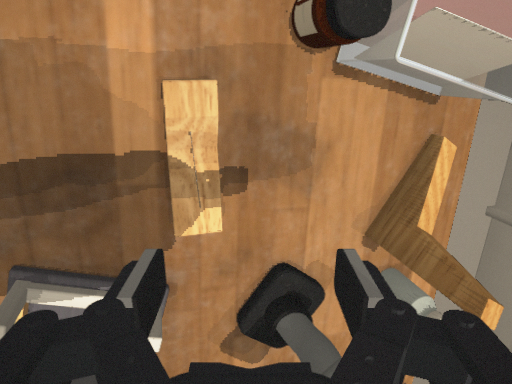

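View pics/t12c.png

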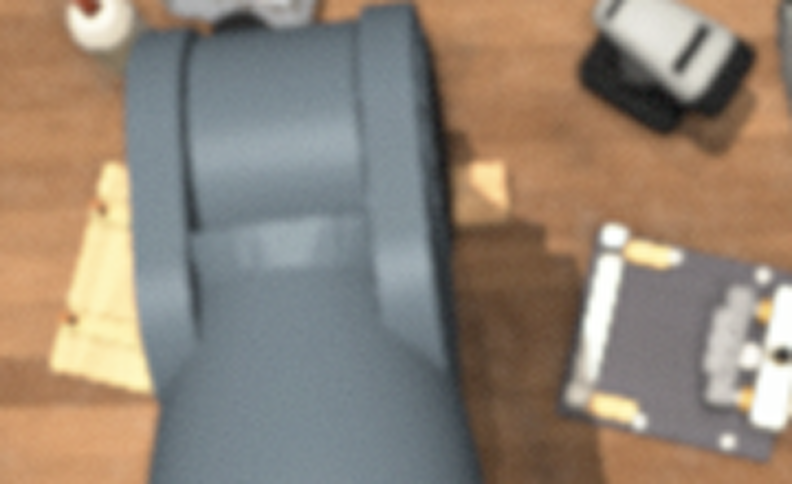

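Call:
{"name": "move_arm", "arguments": {
  "steps": [
    {"rot":[0,0,-7.5],"translation":[0,0,0],"grip":0.07},
    {"rot":[0,0,-14.6],"translation":[0.002,-0.001,0],"grip":0.07},
    {"rot":[0,0,-14.6],"translation":[0.002,-0.001,0],"grip":0.07},
    {"rot":[0,0,-14.6],"translation":[0.002,-0.001,0],"grip":0.07}
  ]
}}

```text
time: 16.1
tool_pos: [0.6197, 0.0492, 0.1955]
tool_rot: [[0.005, 0.999, 0.04], [-0.003, 0.04, -0.999], [-1.0, 0.005, 0.003]]
ft_force: [-0.5, -0.4, -0.4]
opening: 0.0698
```

Run:
```python
from go import *
c=shot('wrist','w13.png')
cv2.imwrite('pics/w13c.png',cv2.resize(c['image'][:,:,::-1][50:270,130:330],None,fx=3.2,fy=2.7,interpolation=cv2.INTER_CUBIC))
cmd([.62,.05,.2],down(2.2,90))
r=env.silhouettes('wrist','block')
for q in r[:1]:
    m=q['region'].astype('uint8');ct,_=cv2.findContours(m,cv2.RETR_EXTERNAL,cv2.CHAIN_APPROX_NONE);k=max(ct,key=cv2.contourArea)
    b=cv2.boxPoints(cv2.minAreaRect(k));print(q['score'],b)
    for p in b: print(pz(c,*p,.033))
```

```text
t 16.15 pos [0.6193 0.0492 0.1963] open 0.0698 j [ 4.6 27.1 12.4 75.  -0.2 92.4] F [ 0.3063 -0.1291 -0.7325]
rot [ 0.08  0.17 -0.36] trans [-0.0037  0.0007 -0.0007]
0.64 [[214.  77.]
 [269.  77.]
 [269. 233.]
 [214. 233.]]
[0.5873 0.1259 0.033 ]
[0.6319 0.1277 0.033 ]
[ 0.6399 -0.0118  0.033 ]
[ 0.5883 -0.0137  0.033 ]
```

View pics/w13.png

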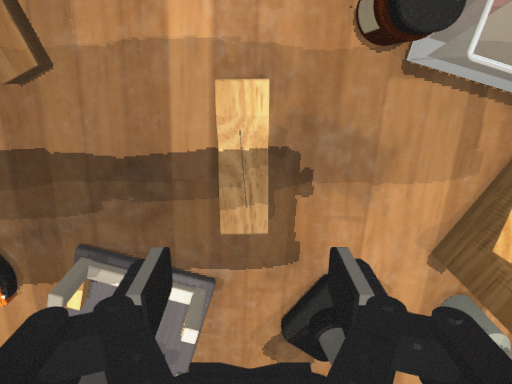

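Run:
```python
from go import *
c=load('wrist')
P=[pz(c,*p,z) for p,z in [((215.5,80),.034),((269,78),.034),((268,233.5),.031),((219.5,234.5),.031)]]
for p in P: print(p)
a=(P[0]+P[1])/2;b=(P[2]+P[3])/2
ctr=(a+b)/2;d=a-b;print(ctr,np.linalg.norm(d[:2]),np.linalg.norm(P[0]-P[1]),np.linalg.norm(P[2]-P[3]),np.degrees(np.arctan2(d[1],d[0])))
yaw=np.degrees(np.arctan2(d[1],d[0]))
cmd([*ctr[:2],.017],down(yaw-90))
```

```text
[0.5886 0.1236 0.034 ]
[0.6319 0.1269 0.034 ]
[ 0.6391 -0.0133  0.031 ]
[ 0.5934 -0.0161  0.031 ]
[0.6132 0.0553 0.0325] 0.14009590451124418 0.0434322752392684 0.045844467059631126 92.4491566273473
t 16.2 pos [0.619  0.0493 0.1969] open 0.0699 j [ 4.6 27.1 12.4 75.  -0.2 92.4] F [ 0.6018 -0.2351  0.5355]
rot [-0.16  0.17 -0.38] trans [ 0.1798 -0.0068 -0.0068]
```

Call:
{"name": "move_arm", "arguments": {
  "steps": [
    {"rot":[0,0,-0.4],"translation":[0.04,-0.007,-0.007],"grip":0.062},
    {"rot":[0,0,-0.4],"translation":[0.085,-0.007,-0.007],"grip":0.062},
    {"rot":[0,0,-0.4],"translation":[0.125,-0.007,-0.007],"grip":0.062},
    {"rot":[0,0,-0.4],"translation":[0.155,-0.007,-0.007],"grip":0.062},
    {"rot":[0,0,-0.4],"translation":[0.175,-0.007,-0.007],"grip":0.062},
    {"rot":[0,0,-0.4],"translation":[0.179,-0.007,-0.007],"grip":0.062},
    {"rot":[0,0,-0.4],"translation":[0.179,-0.007,-0.007],"grip":0.062}
  ]
}}

```text
time: 16.9
tool_pos: [0.6125, 0.0555, 0.0187]
tool_rot: [[0.002, 0.999, 0.04], [-0.003, 0.04, -0.999], [-1.0, 0.001, 0.003]]
ft_force: [-0.2, -0.3, 1.2]
opening: 0.0618
```

Call:
{"name": "move_arm", "arguments": {
  "force": 50,
  "steps": [
    {"rot":[0,0,0],"translation":[0,0,0],"grip":0.03},
    {"rot":[0,0,0],"translation":[0,0,0],"grip":0.03},
    {"rot":[0,0,0],"translation":[0,0,0],"grip":0.03},
    {"rot":[0,0,0],"translation":[0,0,0],"grip":0.03},
    {"rot":[0,0,0],"translation":[0,0,0],"grip":0.03}
  ]
}}

```text
time: 17.4
tool_pos: [0.6136, 0.0556, 0.0211]
tool_rot: [[0.005, 0.999, 0.04], [-0.003, 0.04, -0.999], [-1.0, 0.005, 0.003]]
ft_force: [-4.3, 0.0, 12.3]
opening: 0.0435
```

Run:
```python
from go import *
shot('wrist','w14.png')
cmd([.5595,.2784,.2],down(-104.2+180))
```

```text
t 17.45 pos [0.6135 0.0556 0.0211] open 0.0436 j [ 5.3 32.6 -5.  52.1 -0.2 93. ] F [-4.6957 -0.0941 12.2103]
rot [-73.51   0.31  -0.13] trans [-0.1798 -0.0442 -0.2243]
```

View pics/w14.png

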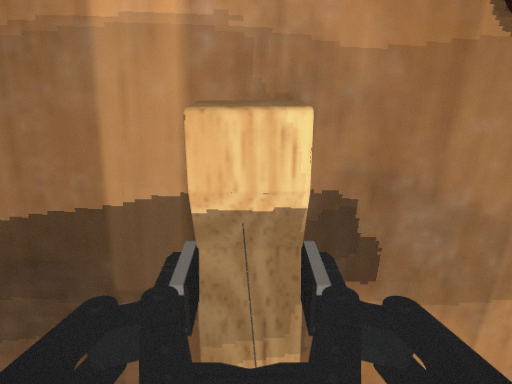

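Call:
{"name": "move_arm", "arguments": {
  "steps": [
    {"rot":[0,0,0],"translation":[-0.03,0,0],"grip":0.03},
    {"rot":[0,0,0],"translation":[-0.07,0,0],"grip":0.03},
    {"rot":[-6,0,0],"translation":[-0.11,-0.004,-0.01],"grip":0.03},
    {"rot":[-14,0,0],"translation":[-0.13,-0.01,-0.045],"grip":0.03},
    {"rot":[-22,0,0],"translation":[-0.13,-0.018,-0.085],"grip":0.03},
    {"rot":[-30,0,0],"translation":[-0.13,-0.026,-0.125],"grip":0.03},
    {"rot":[-38,0,0],"translation":[-0.13,-0.034,-0.165],"grip":0.03},
    {"rot":[-46,0,0],"translation":[-0.13,-0.04,-0.2],"grip":0.03}
  ]
}}

```text
time: 18.25
tool_pos: [0.5645, 0.2562, 0.1518]
tool_rot: [[0.007, 0.661, 0.751], [-0.001, 0.751, -0.661], [-1.0, 0.004, 0.006]]
ft_force: [1.2, 0.6, -2.4]
opening: 0.0434
```

Run:
```python
from go import *
cmd([.5595,.2784,.15],down(75.8))
```

```text
t 18.25 pos [0.5645 0.2562 0.1518] open 0.0434 j [24.5 27.8  7.  68.9 -0.2 65.9] F [ 1.1599  0.6427 -2.4305]
rot [-27.15   0.4   -0.12] trans [ 0.0018  0.0134 -0.0185]
```

Call:
{"name": "move_arm", "arguments": {
  "steps": [
    {"rot":[-8.5,0,0],"translation":[0,0.005,-0.007],"grip":0.03},
    {"rot":[-17,0,0],"translation":[0,0.01,-0.014],"grip":0.03},
    {"rot":[-25,0,0],"translation":[0,0.013,-0.018],"grip":0.03},
    {"rot":[-27,0,0],"translation":[0,0.013,-0.018],"grip":0.03},
    {"rot":[-27,0,0],"translation":[0,0.013,-0.018],"grip":0.03}
  ]
}}

```text
time: 18.75
tool_pos: [0.5598, 0.2782, 0.153]
tool_rot: [[0.009, 0.247, 0.969], [-0.001, 0.969, -0.247], [-1.0, 0.002, 0.009]]
ft_force: [0.8, -0.7, -1.1]
opening: 0.0431
```

Run:
```python
from go import *
cmd([.5595,.2784,.0475],down(75.8))
c=shot('wrist','w15.png')
a=np.radians(-104.2)
for x,y,z in [(-.033,.045,.048),(.033,.045,.048),(-.033,-.045,.048),(.033,-.045,.048),(-.046,.085,.012),(.046,.085,.012),(-.046,-.085,.012),(.046,-.085,.012)]:
    print((x,y),proj(c,[.5595+np.cos(a)*x-np.sin(a)*y,.2784+np.sin(a)*x+np.cos(a)*y,z]))
```

```text
t 18.75 pos [0.5598 0.2782 0.153 ] open 0.0431 j [26.5 28.3  7.9 69.2 -0.3 40.9] F [ 0.8494 -0.6747 -1.1116]
rot [-0.11  0.5  -0.09] trans [ 0.1055 -0.     -0.0013]
(-0.033, 0.045) [293.1222 246.0053]
(0.033, 0.045) [206.9978 246.2512]
(-0.033, -0.045) [298.1879 128.3582]
(0.033, -0.045) [201.464  128.5952]
(-0.046, 0.085) [300.9242 266.1551]
(0.046, 0.085) [199.1016 266.4521]
(-0.046, -0.085) [311.1743  67.236 ]
(0.046, -0.085) [188.0204  67.5126]
```

View pics/w15.png

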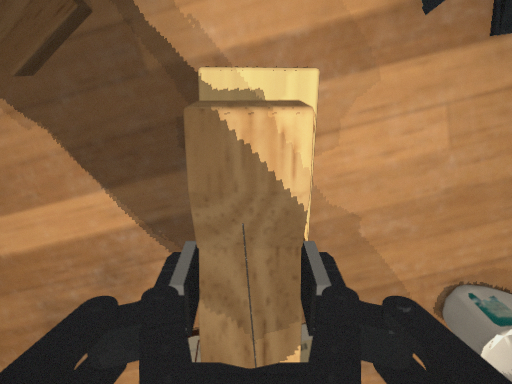

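Call:
{"name": "move_arm", "arguments": {
  "steps": [
    {"rot":[0,0.5,0],"translation":[0,0,0.04],"grip":0.03},
    {"rot":[0,0.5,0],"translation":[0,0,0.075],"grip":0.03},
    {"rot":[0,0.5,0],"translation":[0,0,0.08],"grip":0.03},
    {"rot":[0,0.5,0],"translation":[0,0,0.08],"grip":0.03}
  ]
}}

```text
time: 19.2
tool_pos: [0.6381, 0.2574, 0.1534]
tool_rot: [[0.0, 0.251, 0.968], [0.002, 0.968, -0.251], [-1.0, 0.002, -0.0]]
ft_force: [-0.8, 0.1, -1.9]
opening: 0.0436
```

Run:
```python
from go import *
cmd([.5595,.2784,.0475],down(75.8))
c=shot('wrist','w16.png')
a=np.radians(-104.2)
for x,y,z in [(-.033,-.045,.048),(.033,-.045,.048),(-.046,-.085,.012),(.046,-.085,.012)]:
    print((x,y),proj(c,[.5595+np.cos(a)*x-np.sin(a)*y,.2784+np.sin(a)*x+np.cos(a)*y,z]))
s=load('scene');i=s['image'][:,:,::-1][150:215,305:365]
cv2.imwrite('pics/st_s.png',cv2.resize(i,None,fx=9,fy=9,interpolation=cv2.INTER_CUBIC))
cv2.imwrite('pics/w16c.png',cv2.resize(c['image'][:,:,::-1][40:260,130:380],None,fx=3,fy=2.7,interpolation=cv2.INTER_CUBIC))
```

```text
t 19.2 pos [0.6381 0.2574 0.1534] open 0.0436 j [21.9 36.7 22.1 75.3  0.1 36.5] F [-0.7883  0.063  -1.9406]
rot [-0.36 -0.   -0.09] trans [ 0.1059  0.0003 -0.0813]
(-0.033, -0.045) [303.4457  -1.0827]
(0.033, -0.045) [196.8234  -0.3603]
(-0.046, -0.085) [316.3807 -53.6269]
(0.046, -0.085) [182.8215 -52.723 ]
```

View pics/w16.png

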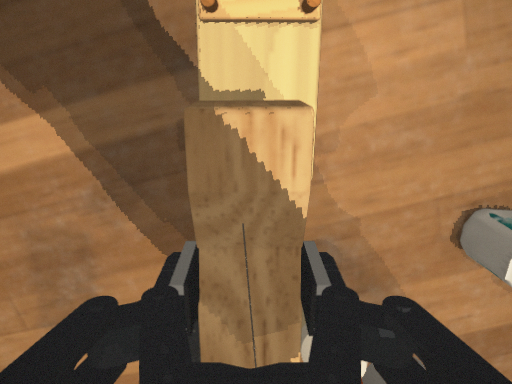

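View pics/st_s.png

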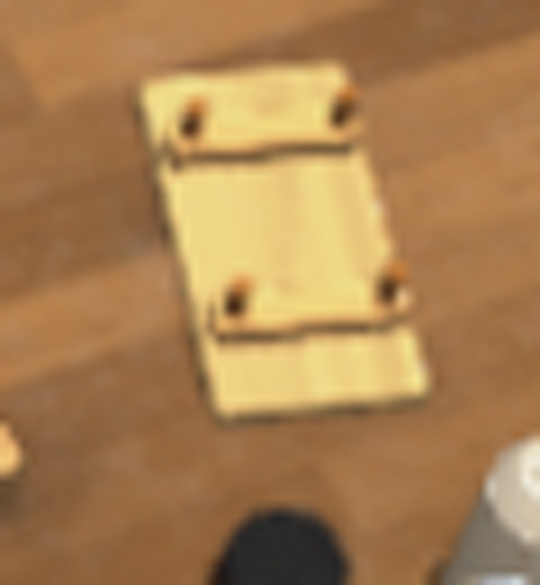

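```bash
cat > fit2.py <<'E'
from fit import *
W=load('wrist')
u=lambda a,b:(305+a/9-.45,150+b/9-.45)
tc=o2[:4];tp=o2[4:]
sc=[(S,u(*a),m(*b)) for a,b in [((142,88),(46,-85,12)),((345,63),(-46,-85,12)),((428,393),(-46,85,12)),((217,418),(46,85,12))]]
sp=[(S,u(*a),m(*b)) for a,b in [((195,103),(33,-45,48)),((347,95),(-33,-45,48)),((240,285),(33,45,48)),((393,270),(-33,45,48))]]
for n,o in [('tc',tc),('tp',tp),('sc',sc),('sp',sp)]:
    p,r=fit(o,[.56,.28,-1.82]);print(n,p,np.degrees(p[2]),np.abs(r).max())
# wrist
for uv,z in [((210,3),.048),((312,3),.048)]: print('pin',pz(W,*uv,z))
print('mid',(pz(W,210,3,.048)+pz(W,312,3,.048))/2)
a=np.radians(-104.2)
for c0 in [(.5595,.2784)]: print('pred mid',c0[0]+np.sin(a)*.045,c0[1]-np.cos(a)*.045)
print('edges z12 row 60', pz(W,199.5,60,.012),pz(W,320,60,.012))
E
python3 fit2.py
```

```text
tc [ 0.5608  0.2806 -1.8163] -104.06390823264056 0.32810641276819297
tp [ 0.5583  0.2762 -1.822 ] -104.3931408951932 0.28112067713232136
sc [ 0.561   0.2853 -1.8372] -105.26469898536284 0.6435752449283996
sp [ 0.5593  0.2847 -1.8385] -105.33797837196504 0.2779881917980447
pin [0.5117 0.2648 0.048 ]
pin [0.5275 0.3261 0.048 ]
mid [0.5196 0.2955 0.048 ]
pred mid 0.5158749592547187 0.2894388323645461
edges z12 row 60 [0.5398 0.2444 0.012 ] [0.5623 0.3314 0.012 ]
```

Run:
```python
from go import *
cmd([.5615,.283,.0475],down(75.4))
```

```text
t 19.25 pos [0.6373 0.2579 0.1535] open 0.0432 j [22.  36.7 22.  75.3  0.1 36.5] F [-0.1268  0.7589 -0.8483]
rot [ 0.1  -0.02 -0.09] trans [ 0.1061  0.0051 -0.0796]
```

Call:
{"name": "move_arm", "arguments": {
  "steps": [
    {"rot":[0,0,0],"translation":[0,0.003,-0.04],"grip":0.03},
    {"rot":[0,0,0],"translation":[0.01,0.005,-0.075],"grip":0.03},
    {"rot":[0,0,0],"translation":[0.04,0.005,-0.08],"grip":0.03},
    {"rot":[0,0,0],"translation":[0.066,0.005,-0.08],"grip":0.03},
    {"rot":[0,0,0],"translation":[0.068,0.005,-0.08],"grip":0.03},
    {"rot":[0,0,0],"translation":[0.068,0.005,-0.08],"grip":0.03}
  ]
}}

```text
time: 19.85
tool_pos: [0.5604, 0.283, 0.0862]
tool_rot: [[-0.0, 0.25, 0.968], [0.002, 0.968, -0.25], [-1.0, 0.001, -0.001]]
ft_force: [0.1, 0.2, -0.8]
opening: 0.0435
```

Run:
```python
from go import *
cmd([.5615,.283,.0475],down(75.4))
c=shot('wrist','w17.png');s=shot('scene','s17.png')
cv2.imwrite('pics/s17c.png',cv2.resize(s['image'][:,:,::-1][140:220,290:380],None,fx=7.5,fy=7.5,interpolation=cv2.INTER_CUBIC))
```

```text
t 19.85 pos [0.5604 0.283  0.0862] open 0.0435 j [26.8 31.   2.5 61.5  0.1 41.2] F [ 0.1373  0.1803 -0.7723]
rot [ 0.1  -0.03 -0.08] trans [0.0387 0.0002 0.0011]
```

View pics/w17.png

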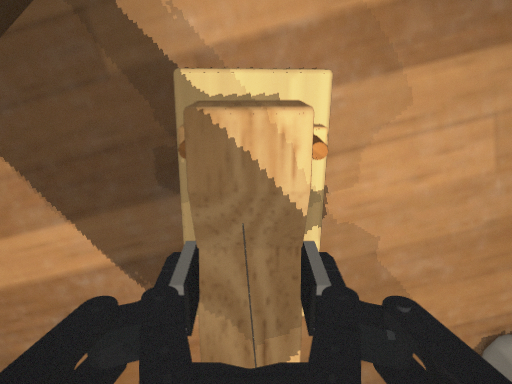

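View pics/s17c.png

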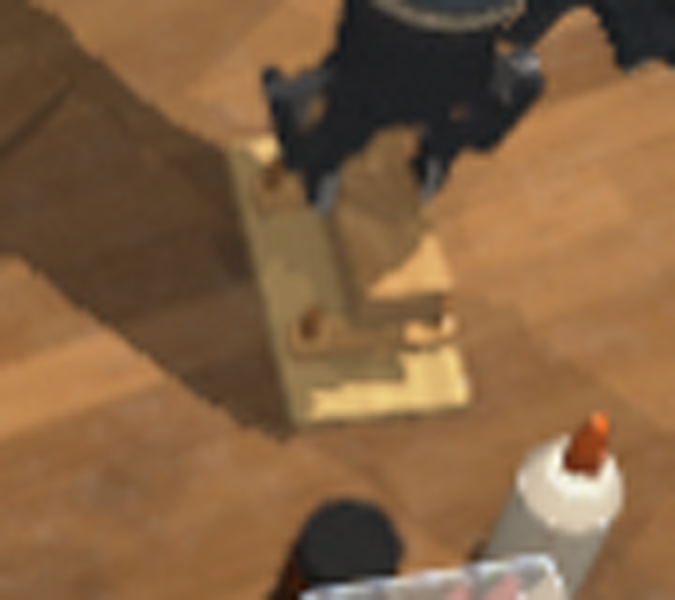

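Run:
```python
from go import *
c=load('wrist');print(c['cx'])
a=pz(c,175,69,.012);b=pz(c,331,69,.012);d=b-a;print(np.linalg.norm(d),np.degrees(np.arctan2(d[1],d[0])))
yv=np.array([.968,-.251,0]);print('centre',(a+b)/2+.085*yv)
# block in hand far end: top face z = TCP-.0211+.034
z=.0862-.0211+.034
e=(pz(c,186,108,z)+pz(c,313,108,z))/2; print('blk w',np.linalg.norm(pz(c,186,108,z)-pz(c,313,108,z)),'blk centre',e+.07*yv)
z=.0862-.0211
```

```text
249.64536180339968
0.08845918803403036 75.50517549766074
centre [0.5611 0.2846 0.012 ]
blk w 0.042875839233704464 blk centre [0.5594 0.2829 0.0991]
```

Call:
{"name": "move_arm", "arguments": {
  "steps": [
    {"rot":[0,0,0],"translation":[0.012,0.002,0.001],"grip":0.03},
    {"rot":[0,0,0],"translation":[0.022,0.002,0.001],"grip":0.03},
    {"rot":[0,0,0],"translation":[0.03,0.002,0.001],"grip":0.03},
    {"rot":[0,0,0],"translation":[0.035,0.002,0.001],"grip":0.03},
    {"rot":[0,0,0],"translation":[0.037,0.002,0.001],"grip":0.03},
    {"rot":[0,0,0],"translation":[0.037,0.002,0.001],"grip":0.03}
  ]
}}

```text
time: 20.55
tool_pos: [0.5631, 0.2849, 0.05]
tool_rot: [[0.001, 0.251, 0.968], [0.002, 0.968, -0.251], [-1.0, 0.003, 0.001]]
ft_force: [-0.0, 0.4, -2.3]
opening: 0.0432
```

Call:
{"name": "move_arm", "arguments": {
  "steps": [
    {"rot":[0,0,0],"translation":[0.0015,0,0],"grip":0.03},
    {"rot":[0,0,0],"translation":[0.003,0,0],"grip":0.03},
    {"rot":[0,0,0],"translation":[0.003,0,0],"grip":0.03}
  ]
}}

```text
time: 20.85
tool_pos: [0.5633, 0.2851, 0.0472]
tool_rot: [[0.002, 0.251, 0.968], [0.003, 0.968, -0.251], [-1.0, 0.003, 0.001]]
ft_force: [-0.6, -0.6, -1.2]
opening: 0.0432
```

Call:
{"name": "move_arm", "arguments": {
  "steps": [
    {"rot":[0,0,0],"translation":[0.0015,0,0],"grip":0.03},
    {"rot":[0,0,0],"translation":[0.0025,0,0],"grip":0.03},
    {"rot":[0,0,0],"translation":[0.0025,0,0],"grip":0.03}
  ]
}}

```text
time: 21.15
tool_pos: [0.5634, 0.2851, 0.047]
tool_rot: [[0.003, 0.251, 0.968], [0.003, 0.968, -0.251], [-1.0, 0.004, 0.002]]
ft_force: [-13.6, -6.4, 32.6]
opening: 0.0434
```

Call:
{"name": "move_arm", "arguments": {
  "steps": [
    {"rot":[0,0,0],"translation":[0,0,0],"grip":0.03},
    {"rot":[0,0,0],"translation":[0,0,0],"grip":0.03},
    {"rot":[0,0,0],"translation":[0,0,0],"grip":0.06},
    {"rot":[0,0,0],"translation":[0,0,0],"grip":0.06},
    {"rot":[0,0,0],"translation":[0,0,0],"grip":0.06},
    {"rot":[0,0,0],"translation":[-0.015,0,0],"grip":0.06},
    {"rot":[0,0,0],"translation":[-0.05,0,0],"grip":0.06},
    {"rot":[0,0,0],"translation":[-0.09,0,0],"grip":0.06}
  ]
}}

```text
time: 21.95
tool_pos: [0.5622, 0.2844, 0.1369]
tool_rot: [[0.001, 0.251, 0.968], [0.002, 0.968, -0.251], [-1.0, 0.002, 0.0]]
ft_force: [0.8, 0.3, -0.1]
opening: 0.06
```

Call:
{"name": "move_arm", "arguments": {
  "steps": [
    {"rot":[0,0,0],"translation":[-0.04,0,0.03],"grip":0.06},
    {"rot":[0,0,0],"translation":[-0.06,0,0.06],"grip":0.06},
    {"rot":[0,0,0],"translation":[-0.06,0,0.08],"grip":0.06},
    {"rot":[0,0,0],"translation":[-0.06,0,0.08],"grip":0.06},
    {"rot":[0,0,0],"translation":[-0.06,0,0.08],"grip":0.06}
  ]
}}

```text
time: 22.45
tool_pos: [0.6395, 0.2641, 0.1962]
tool_rot: [[0.0, 0.251, 0.968], [0.002, 0.968, -0.251], [-1.0, 0.002, -0.0]]
ft_force: [-1.3, -0.5, 0.3]
opening: 0.0599
```

Run:
```python
from go import *
cmd([.5615,.283,.0475],down(75.4))
c=shot('wrist','w18.png');s=shot('scene','s18.png')
cv2.imwrite('pics/s18c.png',cv2.resize(s['image'][:,:,::-1][130:230,180:380],None,fx=4,fy=4,interpolation=cv2.INTER_CUBIC))
```

```text
t 22.45 pos [0.6395 0.2641 0.1962] open 0.0599 j [22.4 37.1 28.9 81.7  0.1 36.9] F [-1.2547 -0.482   0.2863]
rot [ 0.06 -0.02 -0.1 ] trans [ 0.1487 -0.0015 -0.0802]
```

View pics/w18.png

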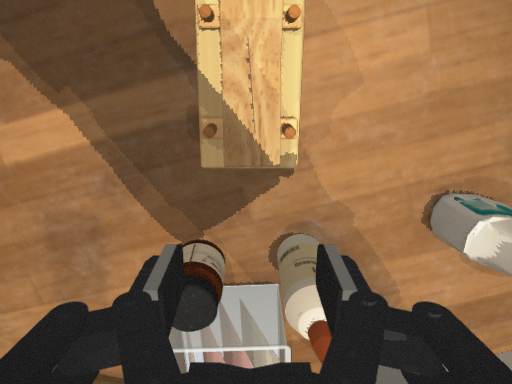

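View pics/s18c.png

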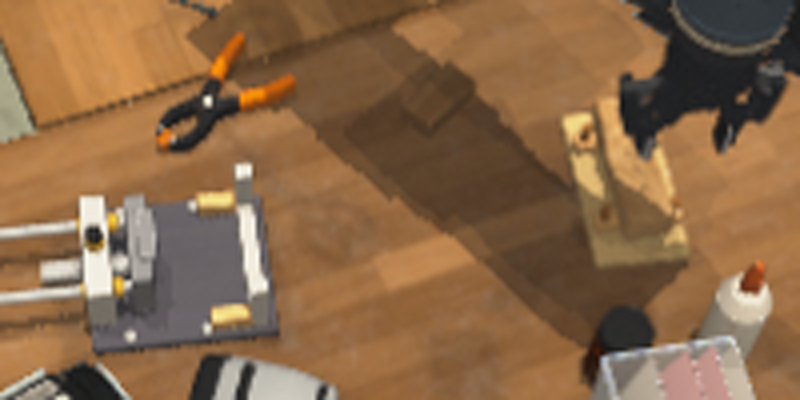

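Run:
```python
from go import *
c=load('wrist')
cv2.imwrite('pics/w18c.png',cv2.resize(c['image'][:,:,::-1][0:180,180:320],None,fx=4,fy=3.3,interpolation=cv2.INTER_CUBIC))
a=np.radians(-104.5);o=np.array([.5611,.2846])
P=lambda x,y,z:proj(c,[o[0]+np.cos(a)*x-np.sin(a)*y,o[1]+np.sin(a)*x+np.cos(a)*y,z])
for q in [(-.046,.085,.012),(.046,.085,.012),(-.033,.045,.048),(.033,.045,.048),(-.033,-.045,.048),(.033,-.045,.048),(-.022,.07,.058),(.022,.07,.058),(.022,.07,.026)]: print(q,P(*q))
```

```text
(-0.046, 0.085, 0.012) [298.3953 168.9454]
(0.046, 0.085, 0.012) [201.1396 169.0907]
(-0.033, 0.045, 0.048) [290.5103 132.9875]
(0.033, 0.045, 0.048) [209.1586 133.0946]
(-0.033, -0.045, 0.048) [294.4987  11.5941]
(0.033, -0.045, 0.048) [204.9638  11.6584]
(-0.022, 0.07, 0.058) [277.207  165.9741]
(0.022, 0.07, 0.058) [222.586  166.0549]
(0.022, 0.07, 0.026) [225.1768 156.9381]
```

View pics/w18c.png

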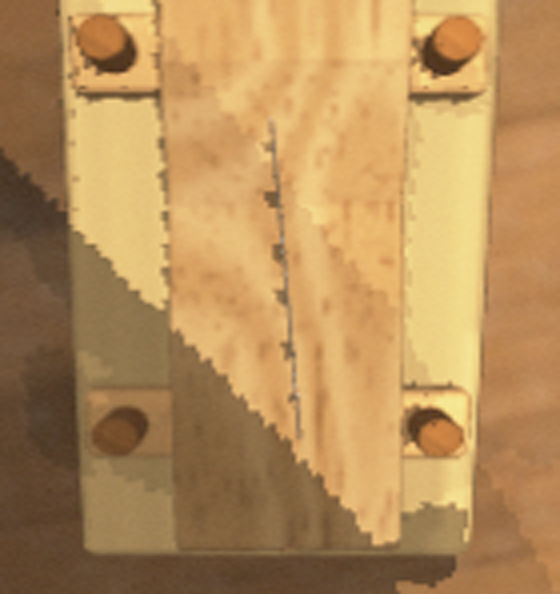

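Run:
```python
from go import *
env.close_job();print(env.sense()['time'])
```

```text
the job is handed in; nothing more can be done
the job is handed in; nothing more can be done
```

I finished the job and handed it in at about 22.5 s of the 72 s allowed. The hand-in gives no verdict, so the results below come from my own checks.

- **Clamp:** I pulled the jaw to about 56 mm by arm travel. When I eased back, the force dropped from about 17 N to 7 N at 50.5 mm, so the latch pin was taking the load. I then let go, and the last scene picture still shows the jaw open.
- **Block on the bench:** I gripped the block across its thickness, lifted it out and tilted it 50° so its lower edge stood on the bench. I then let it tip onto its flat underside. The wrist picture showed it lying flat with the hollow up, and it measured 140 × 44 mm.
- **Block on the stand:** I took it again across its width and lowered it until it met the bearers at the expected height. In the last wrist picture it lies between the four pins, hollow up. Its middle is about 1 mm off across, and its end is where a centred block's would be.
- **Jar and sanding block:** I never touched them, and both look undisturbed in the pictures. I did not measure their positions.

**Camera disagreement:** the three cameras disagreed on the stand's position. The top camera put it about 6 mm further to the right (−y) than the scene and wrist cameras. I went with those two, and the block settled between the pins.

One joint came right up to its −65.05° limit (read −65.0°) while the gripper was backing away from the bench; I saw no sign that it went past.

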